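# Extend the noodle drying stand and lay the rod

## Robot

A 7-joint arm with a two-finger parallel gripper is mounted at the origin on the work surface. World frame = base frame: x ahead of the robot, y to its left, z up, the work surface at z = 0. Lengths are in m, angles in rad, forces in N, time in s.
With the tool pointing down it reaches from about 0.4 to 0.85 m from the base axis. Payload 10.4 kg.
Tool frame: the origin (TCP) lies midway between the tips of the shut fingers; the grasp point (between the pads) lies 19 mm behind it; y points along the fingers, x is the direction in which the jaws open and shut, and the axes are right-handed (so a half turn about y gives the same grasp; the last joint's range is limited). The gripper opens to 87 mm and grips with 3 to 60 N. Pads are 19 mm wide; open, the fingers measure 117 mm over their backs; the gripper's body (75 mm by 190 mm) begins 51 mm behind the grasp point.
Start: joints at [1.097, 0.332, -0.065, 1.46, 0.022, 1.35, -0.088], TCP at [0.272, -0.563, 0.188] pointing down, gripper open.
Joint ranges: [-2.6, 2.6], [-0.5, 2.12], [-1.47, 1.34], [0.16, 2.42], [-1.27, 4.41], [0.06, 2.06], [-2.6, 2.6]. Speed limits (rad/s): [2.22, 2.22, 2.79, 2.79, 3.14, 3.14, 3.14].

## Interface

Orientations are given as a unit quaternion [x, y, z, w].
In Python, from bench import r gives the robot as it stands. The module is installed in compiled form; this text tells all that it offers.
- The arm moves only by the tool arm_command, never from a script. Its argument "deltas" is one flat list of numbers, 6 for each row, row after row: the shift along the tool's x, y, z in m, then the turn, a rotation vector about the tool's x, y, z in degrees. In form: [tx, ty, tz, ax, ay, az, tx, ty, tz, ax, ay, az, ...]. A call has 1 to 8 rows; each row is the pose to reach, as a shift and turn from the pose commanded when the call began, along the tool's axes at that moment; what a row does not reach only later rows make up. A row lasts 1/8 s, in which the tool goes at most 62.5 mm and 10.7 degrees, less where a joint would pass 70% of its speed; a pose out of reach is approached as far as the arm can. A call with a gripper value outside its range is refused whole. "hand" is the opening, from 0 (shut) to 1 (fully open), set as the call begins (left out, the last holds). The fingers move at their own pace and stop on an object; "grip_force" is the grip in N (left out, the last holds). Time passes only in rows, so rows that repeat a pose let the fingers close. It gives the time, the measured TCP pose, the force and the opening at its end, in the units of the state.
- r.read_state(): the state, without advancing time (a new reading comes with each control period).
- r.camera(name): name is "scene" or "top" or "wrist"; returns a dict with "image" (384x512x3 uint8, red, green, blue), "intrinsics" (3x3 intrinsics, pixels), "k1" (the pictures are not rectified: a ray, as slopes to the right and down, at radius r is drawn at 1 + k1 r^2 times it, then the intrinsics apply), "world_from_camera" (4x4, takes a point from camera to world coordinates); the wrist camera has in their place "hand_eye" (4x4, takes a point from camera to tool coordinates, whose origin is the TCP and whose axes are the tool frame's). Camera axes: x right, y down, z forward; pixel columns grow to the right and rows downward; lengths in m; the calibration is good to about 2 mm. A picture is of the moment at which its call begins: read the wrist's pose just before it. There is no depth.
- r.close_job(): hands the job in, once; it reports no verdict.
Trained networks look in a picture, given as the dict that the camera call returned (one of the last four; its "shot" number tells which), for a name from the list of things; names that differ only in an ending like _2 or _b are one class to them, and where a whole thing is asked for, a point or a joint stands for the part that bears it (a point fixed in the world has none). Each returns a list of dicts, best first, with "conf" (0 to 1); they miss things now and then, are a little off and sometimes report something else, mostly with a low value. They report only what shows in the picture. A call takes as long as a camera call.
- r.boxes_of(picture, query): "centre" ([row, column] in pixels, amid what is visible of it).
- r.regions_of(picture, query): "region" (384x512 bool, what is visible of it) and "centre" ([row, column] in pixels, amid what is visible of it).
The state is a dict: "time": time; "joint_positions": joint angles; "joint_vel": joint speeds; "joint_torque": joint torques, N m; "ee_pos": TCP position; "eef_rot": TCP orientation; "ft_force": force on the tool from outside, world axes, zero at the start; "torque": the same for the moment, N m; "width": finger opening in m.
Only numpy, scipy, OpenCV 4.12 (cv2) and the standard library are available. Lean on these libraries where they do the work, as an engineer would, in place of code of your own. Each camera call takes 0.05 s, during which the arm holds its last target.

## Task

Pull the sliding fork of the noodle drying stand outward until its sprung button pops up through the next hole and a gentle tug of about 10 N shows that it is locked, never loading the button beyond 25 N. Then take the wooden rod from its rest and lay it gently in the notches of both forks, about centred so that it sticks out on both sides, and let go. Leave the bottle, the mug and the egg tray where they are.

Things in the scene. Friction and masses are not known exactly. Their poses are not given: they have to be found in the camera images.
- stand: Fixed stand. Origin on the table below it, z up, y along its tube (+y = outward, to the sliding fork), x across. Outer square aluminium tube: 34 mm wide, y = -0.12 to 0.09, top at z = 0.075. Two feet 120 mm (x) by 50 mm, 8 mm thick, at y = -0.085 and 0.055. The tube's top has two 15 mm square holes 80 mm apart; their place along it varies by 14 mm either way and is not measured.
- fixed_notch (a point): Axis of a rod seated in the fixed fork's V: x = 0, y = -0.10, z = 0.139 in the stand's frame; axes as the stand's. Both forks: steel post 36 mm wide (x), 16 mm thick (y), up to z = 0.119, on it a 90 degree V, 16 mm thick, its bottom at z = 0.125, prongs 60 mm apart outside, tops at z = 0.149.
- sliding_notch (a point): Same point of the sliding fork, on the outer end of the inner tube; x = 0, z = 0.139 in the stand's frame; axes as the stand's. Slides along the stand's y only, with about 4 N of friction (closing the fingers may leave 4 N more). Starts at y 0.143 to 0.153. Grip its 16 mm thick post from above at z about 0.105, fingers on its inner and outer (y) faces; nothing is near them above z = 0.08.
- tube_end (a point): Middle of the top edge of the outer tube's open end: x = 0, y = 0.09, z = 0.075 in the stand's frame; axes as the stand's. The outer hole is met after 19 to 57 mm of outward pull (sliding fork at y 0.172 to 0.200); the button then locks and pulling on loads it steeply. The hole met by pushing inward is the wrong one. Locked, the fork has 1.5 mm play each way.
- button: Sprung brass button, 12 mm in diameter, on the inner tube 120 mm inward (-y of the stand) of the sliding fork. Origin on its top: z = 0.071 in the stand's frame while pushed in, under the tube's 4 mm top wall between the holes (so at the start); about 0.080 once popped up through a hole. Axes as the stand's. Its spring pushes with 3 to 5 N.
- rod_rest: Fixed wooden rest, 300 mm long (x); two blocks at x = -0.12 and 0.12, 20 mm long, 80 mm wide, 62 mm high, each with an upright-sided slot 23 mm wide along x, floor at z = 0.028. Between them only a bar 30 mm wide and 12 mm high. Origin under its centre.
- rod: Loose dark wooden drying rod, round, 20 mm in diameter and 400 mm long, about 0.12 kg. Origin at its centre on its axis, x along the rod (it may roll about x). It starts in the slots of the rest, axis 38 mm above the work surface, free to be gripped in the middle.
- oil_bottle: Bystander: amber oil bottle, 64 mm in diameter, 150 mm high, origin under its centre.
- mug: Bystander: steel mug, 76 mm in diameter, 85 mm high, origin under its centre.
- egg_tray: Bystander: grey pulp tray with eggs, 102 mm (x) by 245 mm (y), about 63 mm high, origin under its centre.

How it is judged:
By the outcome, as a careful person would: the job done as asked, in the order asked, and still so for the second after the job is handed in, with the robot touching nothing.
It also fails if it takes over 69 s, if anything falls off the work surface, if the arm or the gripper's body presses on something with over 40 N, if the wrist force passes 120 N, or if a joint passes its speed limit or range.

## Working session

There is one attempt and no reset: what is moved stays moved. The work goes in short steps, Python scripts to look and compute and a tool call to move; the robot and the scene stay as the last step left them, time stands still between calls to the robot, and variables do not carry over. Pictures are saved under pics/ and viewed, and the job is handed in when it is done.

Besides the shell and the picture viewer there is one more tool, called by a JSON object that holds its "name" and its "arguments". arm_command: Moves the arm, as the interface text tells. Its arguments: {"type":"object","properties":{"deltas":{"type":"array","items":{"type":"number"}},"hand":{"type":"number"},"grip_force":{"type":"number"}},"required":["deltas"]}

```bash
mkdir -p pics; cat > h.py <<'E'
import numpy as np, cv2
from scipy.spatial.transform import Rotation as R
from bench import r
def pose():
    s=r.read_state(); T=np.eye(4); T[:3,:3]=R.from_quat(s["eef_rot"]).as_matrix(); T[:3,3]=s["ee_pos"]; return s,T
def shot(name,save=None):
    s,T=pose(); p=r.camera(name)
    W=np.array(p["world_from_camera"]) if name!="wrist" else T@np.array(p["hand_eye"])
    if save: cv2.imwrite("pics/"+save,p["image"][:,:,::-1])
    return p,W
def dist(p): return np.array([p["k1"],0,0,0,0],float)
def ray(p,W,rc):
    # the drawn radius = r(1+k1 r^2)
    q=cv2.undistortPointsIter(np.array([[[rc[1],rc[0]]]],float),np.array(p["intrinsics"],float),dist(p),None,None,(3,50,1e-9))[0,0]
    d=W[:3,:3]@np.array([q[0],q[1],1]); return W[:3,3],d/np.linalg.norm(d)
def atz(p,W,rc,z):
    o,d=ray(p,W,rc); return o+d*(z-o[2])/d[2]
def proj(p,W,X):
    C=np.linalg.inv(W); X=np.atleast_2d(X)
    q,_=cv2.projectPoints(X.astype(float),cv2.Rodrigues(C[:3,:3])[0],C[:3,3],np.array(p["intrinsics"],float),dist(p)); return q[:,0,::-1]
E
python3 - <<'E'
from h import *
np.set_printoptions(precision=4,suppress=True)
print(r.read_state())
for n in ["scene","top","wrist"]:
    p,W=shot(n,n+"0.png"); print(n,p["intrinsics"],p["k1"],W)
    for q in ["stand","fixed_notch","sliding_notch","tube_end","button","rod_rest","rod","oil_bottle","mug","egg_tray"]:
        print(q,[(np.round(b["centre"],1),round(b["conf"],2)) for b in r.boxes_of(p,q)[:3]])
E
```

```text
{'time': 0.0, 'joint_positions': array([ 1.0974,  0.3329, -0.0647,  1.461 ,  0.0216,  1.3499, -0.0885]), 'joint_vel': array([-0.001 ,  0.0013,  0.0004, -0.0001, -0.0006,  0.0002, -0.0011]), 'joint_torque': array([  0.0002, -62.3253,   0.0248, -38.9895,  -0.0614,   0.0398,
         0.0001]), 'ee_pos': array([ 0.2721, -0.5622,  0.1873]), 'eef_rot': array([-0.5988,  0.376 , -0.3751,  0.5994]), 'ft_force': array([-0.0432, -0.6113,  0.2283]), 'torque': array([-0.044 , -0.0399, -0.0238]), 'width': 0.08655012779654488}
scene [[353.6459   0.     255.5364]
 [  0.     353.6459 187.8099]
 [  0.       0.       1.    ]] 0.007775216193617123 [[ 0.7268  0.4689 -0.5019  1.005 ]
 [ 0.6866 -0.4753  0.5501 -0.481 ]
 [ 0.0194 -0.7444 -0.6674  0.7296]
 [ 0.      0.      0.      1.    ]]
stand [(array([209.8, 234.3]), 0.98)]
fixed_notch [(array([204.5, 245.4]), 0.75), (array([291. , 280.8]), 0.57)]
sliding_notch [(array([174.3, 288.7]), 0.64)]
tube_end [(array([205.3, 246. ]), 0.68)]
button [(array([173.7, 288.5]), 0.68)]
rod_rest [(array([283.4, 137.5]), 0.8)]
rod [(array([270.3, 136.7]), 0.9)]
oil_bottl
[... 535 characters left out ...]
192.3, 197.5]), 0.58)]
tube_end [(array([209.9, 237.6]), 0.97), (array([126.9, 298.6]), 0.42)]
button []
rod_rest []
rod [(array([243.4, 383.8]), 0.85)]
oil_bottle [(array([115.4, 165.5]), 0.69)]
mug [(array([274.4, 114.7]), 0.74)]
egg_tray [(array([126.5, 297.7]), 0.74)]
wrist [[287.8441   0.     253.5376]
 [  0.     287.8441 191.9121]
 [  0.       0.       1.    ]] -0.06111451947996157 [[ 0.4361 -0.8589 -0.2685  0.3469]
 [-0.8999 -0.4161 -0.1304 -0.5273]
 [ 0.0002  0.2985 -0.9544  0.3861]
 [ 0.      0.      0.      1.    ]]
stand []
fixed_notch []
sliding_notch []
tube_end []
button []
rod_rest [(array([23. , 63.7]), 0.61)]
rod [(array([46. , 31.4]), 0.65)]
oil_bottle []
mug []
egg_tray []
```

View pics/scene0.png

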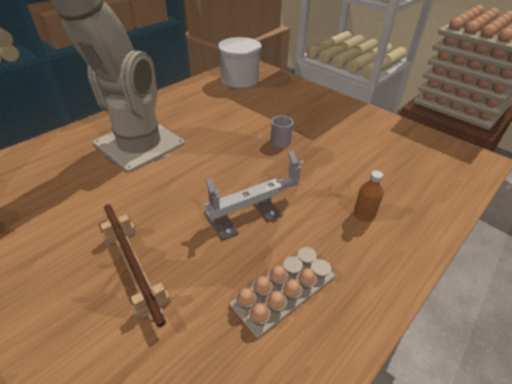

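View pics/top0.png

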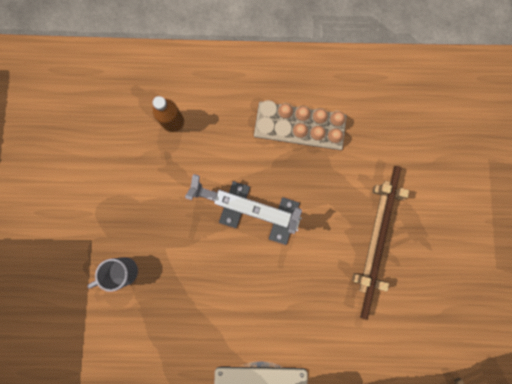

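View pics/wrist0.png

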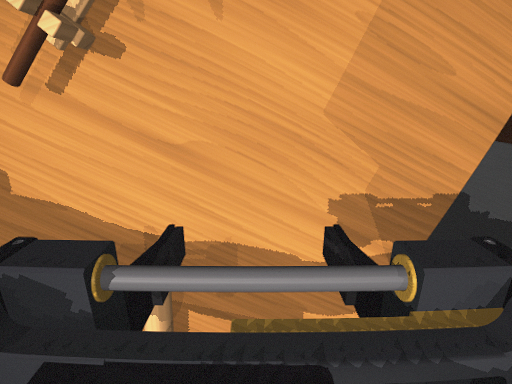

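The top view shows the stand's fixed fork at about (row 218, col 297), the sliding fork at (187, 195), the holes at (200, 227) and (210, 257), and the rod running from (170, 397) to (315, 365). I'll zoom in to fit the stand and rod poses.

```bash
python3 - <<'E'
import cv2,numpy as np
a=cv2.imread("pics/top0.png")[165:250,175:315]; cv2.imwrite("pics/topz.png",cv2.resize(a,None,fx=5.6,fy=5.6,interpolation=cv2.INTER_CUBIC))
a=cv2.imread("pics/scene0.png")[145:245,195:310]; cv2.imwrite("pics/scz.png",cv2.resize(a,None,fx=6,fy=6,interpolation=cv2.INTER_CUBIC))
E
```

```text
(no output)
```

View pics/topz.png

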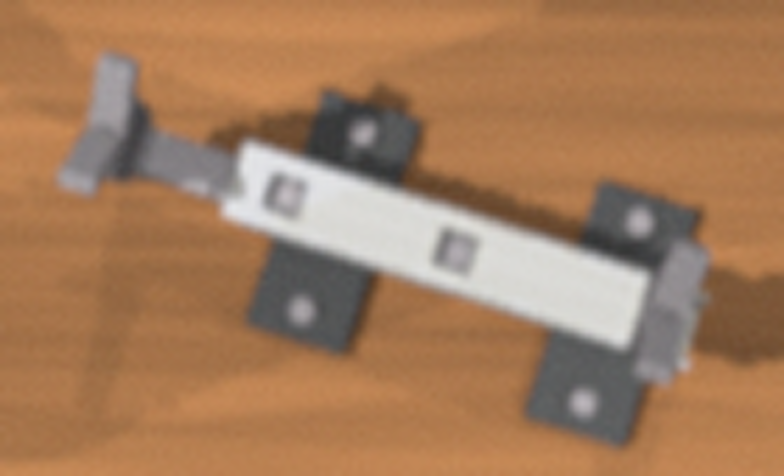

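View pics/scz.png

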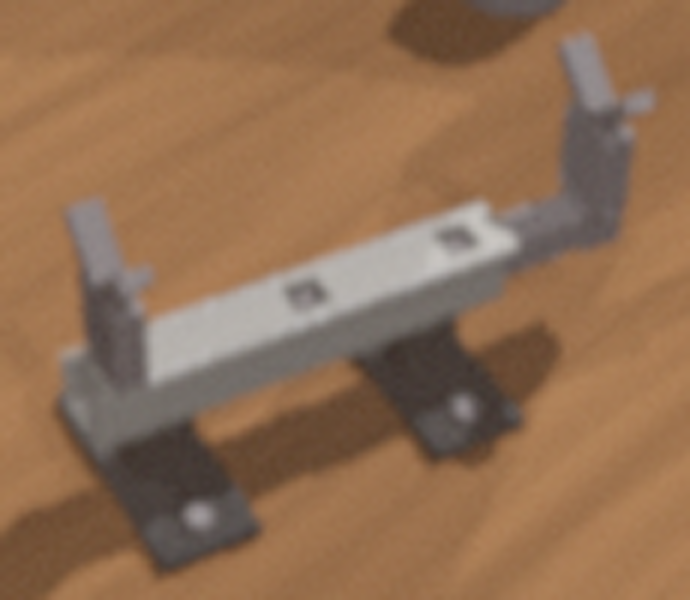

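```bash
cat > fit.py <<'E'
from h import *
from scipy.optimize import least_squares
np.set_printoptions(precision=4,suppress=True)
pt,Wt=shot("top"); ps,Ws=shot("scene")
F=.008;P=.149
top=[((325,92),(.06,.08,F)),((420,122),(.06,.03,F)),((350,352),(-.06,.03,F)),((250,325),(-.06,.08,F)),((600,182),(.06,-.06,F)),((698,210),(.06,-.11,F)),((528,415),(-.06,-.06,F)),((625,443),(-.06,-.11,F)),((245,140),(.017,.09,.075)),((222,212),(-.017,.09,.075)),((286,195),(0,'h',.075)),((456,250),(0,'g',.075)),((119,57),(.028,'s',P)),((77,186),(-.028,'s',P)),((690,243),(.028,-.1,P)),((655,375),(-.028,-.1,P))]
sc=[((522,240),(.017,.09,.075)),((487,203),(-.017,.09,.075)),((578,40),(-.028,'s',P)),((645,100),(.028,'s',P)),((87,205),(-.028,-.1,P)),((143,275),(.028,-.1,P)),((305,294),(0,'g',.075)),((457,239),(0,'h',.075)),((260,530),(.06,-.06,F)),((165,572),(.06,-.11,F)),((522,420),(.06,.08,F)),((437,457),(.06,.03,F))]
def X(v,m):
    x,y,yaw,s,h=v[:5]; m=[(a if not isinstance(a,str) else {'h':h,'g':h-.08,'s':s}[a]) for a in m]
    c,sn=np.cos(yaw),np.sin(yaw); return [x+c*m[0]-sn*m[1],y+sn*m[0]+c*m[1],m[2]]
def res(v):
    a=proj(pt,Wt,[X(v,m) for _,m in top])-[[164.6+q[1]/5.6,174.6+q[0]/5.6] for q,_ in top]
    b=proj(ps,Ws,[X(v,m) for _,m in sc])-[[144.6+q[1]/6,194.6+q[0]/6] for q,_ in sc]
    b=b+v[5:7]; a=a+v[7:9]
    return np.r_[a.ravel(),b.ravel(),v[5:9]]
s=least_squares(res,[.5,0.05,0.2,.148,.05,0,0,0,0],loss="soft_l1")
print(s.x); print(s.fun[:-4].reshape(-1,2))
E
python3 fit.py; python3 - <<'E'
from h import *
# rod line from regions in top and scene
def ends(n):
    p,W=shot(n); m=r.regions_of(p,"rod")[0]["region"]; ys,xs=np.nonzero(m)
    c=np.c_[ys,xs].mean(0); u=np.linalg.svd(np.c_[ys,xs]-c,full_matrices=False)[2][0]; t=(np.c_[ys,xs]-c)@u
    e=[c+u*t.min(),c+u*t.max()]; print(n,c,e,len(ys)); print([atz(p,W,q,.038) for q in e], atz(p,W,c,.038),np.linalg.norm(atz(p,W,e[0],.038)-atz(p,W,e[1],.038)))
ends("top"); ends("scene"); print(R.from_quat(r.read_state()["eef_rot"]).as_matrix())
p,W=shot("top")
for q in ["mug","oil_bottle","egg_tray"]: print(q,atz(p,W,r.boxes_of(p,q)[0]["centre"],.05))
E
```

```text
[ 0.5137  0.027  -0.2965  0.1488  0.0726 -0.2049  0.4939  0.4715  0.5178]
[[-1.0596 -0.3649]
 [-0.7216  0.2326]
 [ 0.7183 -1.378 ]
 [-0.315  -1.3396]
 [-1.1359 -0.1489]
 [-0.3822  0.093 ]
 [ 0.0726 -0.9401]
 [ 1.005  -0.2625]
 [ 1.228   3.0614]
 [ 1.221   2.7749]
 [-0.036   0.1345]
 [ 0.0648  0.1844]
 [-0.136   0.145 ]
 [-0.2927 -0.4429]
 [-0.0291  0.7383]
 [-0.208  -0.2894]
 [ 1.8594 -2.0516]
 [ 1.0444 -2.6251]
 [-0.6738 -0.5885]
 [ 0.1504 -0.1745]
 [-0.8096 -0.7068]
 [ 0.6843 -0.6122]
 [ 0.5418  0.4864]
 [ 0.4369  0.2849]
 [-0.6417  1.3521]
 [-0.6671  0.2696]
 [-0.4172  1.6235]
 [-0.3429  0.6447]]
top [243.34571645 379.87338893] [array([165.56405311, 397.02274339]), array([319.15320047, 363.15930289])] 1319
[array([ 0.63550078, -0.35014398,  0.038     ]), array([ 0.24480707, -0.2528996 ,  0.038     ])] [ 0.43199169 -0.29989793  0.038     ] 0.4026140118379017
scene [268.13532651 135.59244689] [array([203.56092955, 105.95670665]), array([326.390506  , 162.32804874])] 1271
[array([ 0.23608794, -0.24781033,  0.038     ]), array([ 0.63927907, -0.34930937,  0.038     ])] [ 0.4785043  -0.30892496  0.038     ] 0.41577053707403117
[[ 4.35683272e-01  4.35788767e-05  9.00100042e-01]
 [-9.00100041e-01 -4.08620567e-05  4.35683273e-01]
 [ 5.57665266e-05 -9.99999998e-01  2.14224342e-05]]
mug [0.34719185 0.36802042 0.05      ]
oil_bottle [0.50407551 0.06390305 0.05      ]
egg_tray [ 0.73510539 -0.08716491  0.05      ]
```

```bash
cat >> h.py <<'E'
def move(xyz,head):
    """rows needed: target TCP world xyz, tool x heading deg (tool y down)"""
    s,T=pose(); h=np.radians(head)
    G=np.array([[np.cos(h),0,-np.sin(h)],[np.sin(h),0,np.cos(h)],[0,-1,0]]).astype(float)
    G[:,2]=np.cross(G[:,0],G[:,1])
    d=T[:3,:3].T@(np.array(xyz)-T[:3,3]); w=np.degrees(R.from_matrix(T[:3,:3].T@G).as_rotvec())
    print("d",np.round(d,4),"w",np.round(w,2),"rows",max(np.linalg.norm(d)/.0625,np.linalg.norm(w)/10.7))
E
python3 -c "
from h import *
move([.557,.169,.27],-107)"
```

```text
d [-0.5344 -0.0819  0.575 ] w [-0.   42.83  0.  ] rows 12.627855466763894
```

{"name": "arm_command", "arguments": {"deltas": [-0.03,-0.08,0.03,0,10,0,-0.53,-0.08,0.575,0,42.8,0,-0.53,-0.08,0.575,0,42.8,0,-0.53,-0.08,0.575,0,42.8,0,-0.53,-0.08,0.575,0,42.8,0,-0.53,-0.08,0.575,0,42.8,0,-0.53,-0.08,0.575,0,42.8,0,-0.53,-0.08,0.575,0,42.8,0], "hand": 1}}

```text
time: 3.15
ee_pos: [0.4409, -0.1331, 0.258]
eef_rot: [0.421, -0.568, 0.569, -0.421]
ft_force: [1.3, 0.1, 0.1]
width: 0.0868
```

```bash
python3 -c "
from h import *
s=r.read_state();print(s['time'],s['joint_positions'],s['ee_pos'])
move([.557,.169,.27],-107)"
```

```text
3.15 [ 0.60448956 -0.0459187  -0.39291021  1.74103658 -0.01723101  1.4419628
 -1.65306556] [ 0.44091655 -0.13313232  0.25800718]
d [-0.3229 -0.0121  0.0228] w [-0.06  0.02  0.02] rows 5.182200515786784
```

{"name": "arm_command", "arguments": {"deltas": [-0.323,-0.012,0.023,0,0,0,-0.323,-0.012,0.023,0,0,0,-0.323,-0.012,0.023,0,0,0,-0.323,-0.012,0.023,0,0,0,-0.323,-0.012,0.023,0,0,0,-0.323,-0.012,0.023,0,0,0,-0.323,-0.012,0.023,0,0,0]}}

```text
time: 4.03
ee_pos: [0.5566, 0.1676, 0.2693]
eef_rot: [-0.421, 0.568, -0.568, 0.421]
ft_force: [0.6, -0.3, 0.5]
width: 0.0872
```

```bash
python3 -c "
from h import *
s=r.read_state();print(s['time'],s['joint_positions'],s['ee_pos'],s['joint_vel'])
p,W=shot('wrist','w1.png')
for q in ['stand','sliding_notch','fixed_notch','tube_end','button']: print(q,[(b['centre'],b['conf']) for b in r.boxes_of(p,q)[:3]])
v=[.5137,.027,-.2965]
def X(m):
    c,s=np.cos(v[2]),np.sin(v[2]); return [v[0]+c*m[0]-s*m[1],v[1]+s*m[0]+c*m[1],m[2]]
im=p['image'][:,:,::-1].copy()
P=[X((a,b,.149)) for a in(-.03,.03) for b in(.1408,.1568)]+[X((a,.09,.075)) for a in (-.017,.017)]+[X((a,b+.0726,.075)) for a in (-.0075,.0075) for b in (-.0075,.0075)]+[X((a,b,.008)) for a in (-.06,.06) for b in (.03,.08)]
for q in proj(p,W,P): cv2.circle(im,(int(round(q[1])),int(round(q[0]))),2,(0,0,255),-1)
cv2.imwrite('pics/w1o.png',cv2.resize(im,(780,585)))
"
```

```text
4.025 [ 0.18444399  0.27436946 -0.6866192   1.41958108  0.1725757   1.50917878
 -2.36008718] [0.55664687 0.16757066 0.26925109] [ 0.03725667 -0.02719     0.02696362  0.01942789 -0.00201014  0.0015396
  0.01335991]
stand [([161.5, 362.7], 0.62)]
sliding_notch [([167.9, 258.9], 0.73)]
fixed_notch [([160.7, 366.9], 0.88)]
tube_end [([162.2, 367.2], 0.57)]
button []
```

View pics/w1o.png

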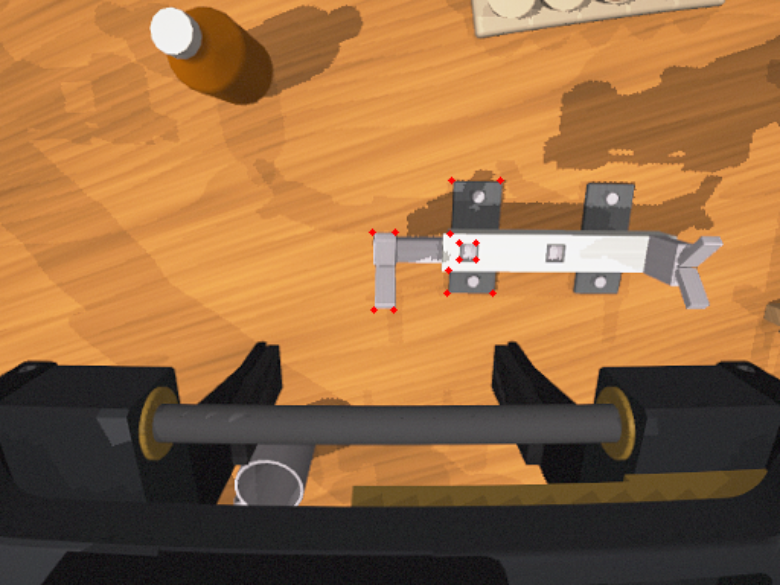

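The overlay matches the forks, the feet and the outer hole, which sits near display pixel (467, 251). Joint 7 is at -2.36, close to its limit, so I'll turn half a turn and use the equivalent grasp.

{"name": "arm_command", "arguments": {"deltas": [0,0,0,0,-10.5,0,0,0,0,0,-21,0,0,0,0,0,-31.5,0,0,0,0,0,-42,0,0,0,0,0,-52.5,0,0,0,0,0,-63,0,0,0,0,0,-73.5,0,0,0,0,0,-84,0]}}

```text
time: 5.32
ee_pos: [0.5568, 0.1663, 0.2698]
eef_rot: [0.693, -0.139, 0.139, -0.693]
ft_force: [-0.2, 0.7, -0.5]
width: 0.0869
```

{"name": "arm_command", "arguments": {"deltas": [0,0,0,0,-10.5,0,0,0,0,0,-21,0,0,0,0,0,-31.5,0,0,0,0,0,-42,0,0,0,0,0,-52.5,0,0,0,0,0,-63,0,0,0,0,0,-73.5,0,0,0,0,0,-84,0]}}

```text
time: 6.32
ee_pos: [0.5568, 0.1663, 0.2697]
eef_rot: [0.609, 0.36, -0.361, -0.608]
ft_force: [-0.3, 0.9, 1.2]
width: 0.0868
```

```bash
python3 -c "
from h import *
s=r.read_state();print(s['time'],s['joint_positions'],s['ee_pos'])
move([.5137+.1488*.2922,.027+.1488*.9564,.15],73.01)
move([.5137+.1488*.2922,.027+.1488*.9564,.087],73.01)"
```

```text
6.325 [ 0.48812119  0.40735165 -1.14334694  1.40614307  0.36983215  1.55943954
  0.44342675] [0.55679253 0.16628382 0.26969808]
d [0.0029 0.1197 0.0012] w [  0.04 -11.7   -0.04] rows 1.9157922156117686
d [0.0029 0.1827 0.0013] w [  0.04 -11.7   -0.04] rows 2.923577459431485
```

{"name": "arm_command", "arguments": {"deltas": [0.003,0.05,0.001,0,-10,0,0.003,0.1,0.001,0,-11.7,0,0.003,0.14,0.001,0,-11.7,0,0.003,0.165,0.001,0,-11.7,0,0.003,0.183,0.001,0,-11.7,0,0.003,0.183,0.001,0,-11.7,0,0.003,0.183,0.001,0,-11.7,0]}}

```text
time: 7.2
ee_pos: [0.558, 0.1705, 0.0877]
eef_rot: [0.57, 0.42, -0.419, -0.569]
ft_force: [0.2, 0.2, -0.5]
width: 0.0869
```

```bash
python3 -c "
from h import *
s=r.read_state();print(s['time'],s['joint_positions'],s['ee_pos'],s['ft_force'])
move([.5137+.1488*.2922,.027+.1488*.9564,.087],73.01)
p,W=shot('scene','s2.png'); p,W=shot('wrist','w2.png')
a=cv2.imread('pics/s2.png')[110:240,190:350];cv2.imwrite('pics/s2z.png',cv2.resize(a,None,fx=4.5,fy=4.5,interpolation=2))"
```

```text
7.2 [ 0.46276324  0.55685198 -1.09496784  1.6569423   0.51853725  1.24981388
  0.52931282] [0.55796907 0.17048392 0.08772545] [ 0.24218237  0.24717372 -0.51831326]
d [-0.0014  0.0007  0.0004] w [ 0.08 -0.29  0.04] rows 0.028728597013598547
```

View pics/s2z.png

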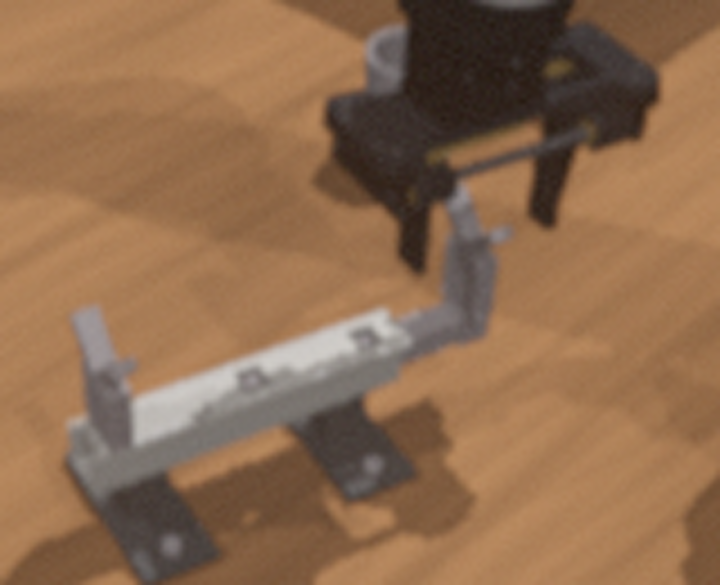

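View pics/w2.png

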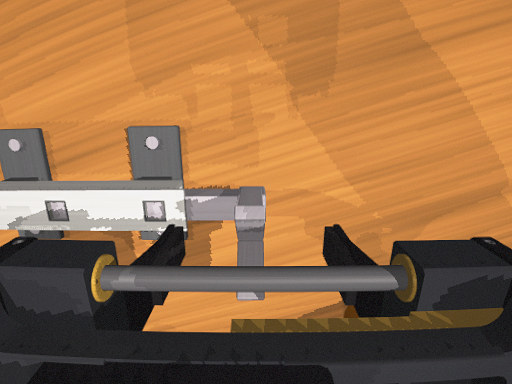

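The scene view shows the fork in front of the open fingers. I'll check the depth by overlaying the model on the wrist picture.

```bash
cat >> h.py <<'E'
V=[.5137,.027,-.2965]
def X(m):
    c,s=np.cos(V[2]),np.sin(V[2]); return [V[0]+c*m[0]-s*m[1],V[1]+s*m[0]+c*m[1],m[2]]
def sinv(P):
    c,s=np.cos(V[2]),np.sin(V[2]); a=np.array(P)-[V[0],V[1],0]; return np.array([c*a[0]+s*a[1],-s*a[0]+c*a[1],a[2]])
E
python3 -c "
from h import *
p,W=shot('wrist'); S=.1488
print(sinv(r.read_state()['ee_pos']))
print(proj(p,W,[X((.03,S,.149)),X((-.03,S,.149)),X((0,.0726,.075)),X((0,-.0074,.075)),X((.06,.08,.008)),X((.06,.03,.008))]))
T=pose()[1]
print(proj(p,W,[ (T@[a,0,0,1])[:3] for a in (-.043,0,.043)]))"
```

```text
[0.00032637 0.15011961 0.08755213]
[[305.92662569 252.07708423]
 [208.15759402 251.33432424]
 [210.98028622 155.68186295]
 [210.98529786  58.87872401]
 [240.57579512 188.71048924]
 [240.47563811 142.80773442]]
[[217.11209531 196.15291969]
 [217.20516746 253.97571786]
 [217.17269082 311.79536762]]
```

The model agrees with the picture: both holes land within 3 px, the fork lies between the fingers, and the TCP is 1.3 mm outward of the fork's centre. Closing now.

{"name": "arm_command", "arguments": {"deltas": [-0.001,0,0,0,0,0,-0.001,0,0,0,0,0,-0.001,0,0,0,0,0,-0.001,0,0,0,0,0,-0.001,0,0,0,0,0,-0.001,0,0,0,0,0,-0.001,0,0,0,0,0,-0.001,0,0,0,0,0], "hand": 0, "grip_force": 30}}

```text
time: 8.35
ee_pos: [0.557, 0.1692, 0.0866]
eef_rot: [0.569, 0.419, -0.419, -0.569]
ft_force: [0.7, 1.0, 1.0]
width: 0.0156
```

```bash
cat > st.py <<'E'
from h import *
s=r.read_state(); f=s['ft_force']; u=np.array([.2922,.9564,0])
print('t',s['time'],'stand',np.round(sinv(s['ee_pos']),4),'f_y',round(f@u,2),'f',np.round(f,2),'tq',np.round(s['torque'],2),'w',round(s['width'],4),'q',np.round(s['joint_positions'],2))
E
python3 st.py
```

```text
t 8.35 stand [-1.000e-04  1.486e-01  8.660e-02] f_y 1.18 f [0.7  1.01 0.99] tq [0.39 0.02 0.08] w 0.0156 q [ 0.47  0.56 -1.09  1.66  0.52  1.25  0.53]
```

{"name": "arm_command", "arguments": {"deltas": [0.003,0,0,0,0,0,0.007,0,0,0,0,0,0.012,0,0,0,0,0,0.017,0,0,0,0,0,0.022,0,0,0,0,0,0.027,0,0,0,0,0,0.03,0,0,0,0,0,0.03,0,0,0,0,0]}}

```text
time: 9.35
ee_pos: [0.5661, 0.1987, 0.0866]
eef_rot: [-0.569, -0.42, 0.419, 0.569]
ft_force: [-1.1, -0.2, 0.5]
width: 0.0156
```

```bash
python3 st.py
```

```text
t 9.35 stand [-1.000e-04  1.795e-01  8.660e-02] f_y -0.54 f [-1.1  -0.23  0.54] tq [-0.03  0.15  0.12] w 0.0156 q [ 0.39  0.59 -1.08  1.61  0.54  1.27  0.49]
```

{"name": "arm_command", "arguments": {"deltas": [0.0015,0,0,0,0,0,0.003,0,0,0,0,0,0.0045,0,0,0,0,0,0.006,0,0,0,0,0,0.0075,0,0,0,0,0,0.009,0,0,0,0,0]}}

```text
time: 10.1
ee_pos: [0.5686, 0.2067, 0.0866]
eef_rot: [0.569, 0.419, -0.419, -0.569]
ft_force: [-4.0, -3.4, 3.5]
width: 0.0155
```

```bash
python3 st.py; python3 -c "
from h import *
p,W=shot('wrist','w3.png'); shot('scene','s3.png'); S=sinv(r.read_state()['ee_pos'])[1]
print(proj(p,W,[X((0,.0726,.075)),X((0,S-.12,.075))]))
a=cv2.imread('pics/w3.png')[100:310,0:310];cv2.imwrite('pics/w3z.png',cv2.resize(a,None,fx=2.5,fy=2.5,interpolation=2))"
```

```text
t 10.1 stand [-0.      0.1879  0.0866] f_y -4.42 f [-3.99 -3.4   3.46] tq [-0.71  0.76  0.08] w 0.0155 q [ 0.37  0.6  -1.07  1.6   0.55  1.27  0.47]
[[212.02192118 108.69382713]
 [212.01810554 103.31110127]]
```

View pics/w3z.png

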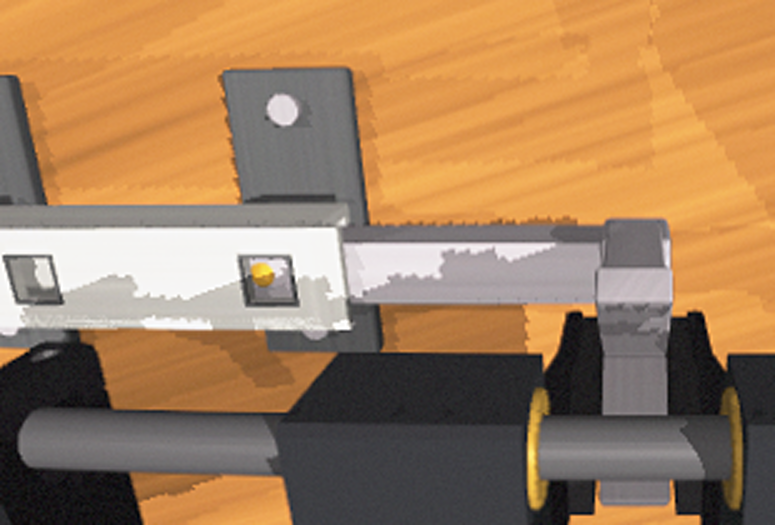

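The gold button now shows in the outer hole at (row 210, col 105), left of the hole's centre. I'll creep outward with force checks.

{"name": "arm_command", "arguments": {"deltas": [0.0005,0,0,0,0,0,0.001,0,0,0,0,0,0.0015,0,0,0,0,0,0.0015,0,0,0,0,0]}}

```text
time: 10.7
ee_pos: [0.569, 0.2082, 0.0866]
eef_rot: [-0.569, -0.419, 0.419, 0.569]
ft_force: [-2.3, -1.9, 1.0]
width: 0.0153
```

```bash
python3 st.py; python3 -c "
from h import *
p,W=shot('wrist','w4.png')
a=cv2.imread('pics/w4.png')[190:240,70:140];cv2.imwrite('pics/w4z.png',cv2.resize(a,None,fx=7,fy=7,interpolation=2))"
```

```text
t 10.7 stand [-0.      0.1894  0.0866] f_y -2.49 f [-2.33 -1.9   0.99] tq [-0.28  0.59  0.07] w 0.0153 q [ 0.36  0.6  -1.07  1.6   0.55  1.27  0.47]
```

View pics/w4z.png

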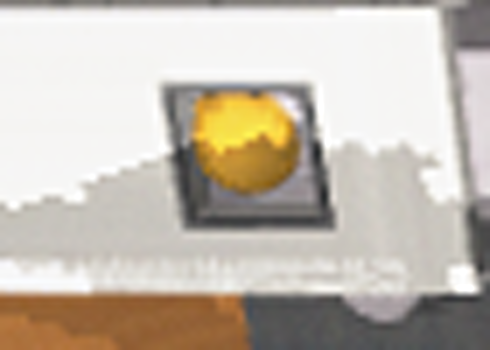

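The button now shows at full size, so it has popped up. Next is the tug, in small steps.

{"name": "arm_command", "arguments": {"deltas": [0.0005,0,0,0,0,0,0.001,0,0,0,0,0,0.001,0,0,0,0,0]}}

```text
time: 11.12
ee_pos: [0.5693, 0.2089, 0.0866]
eef_rot: [0.569, 0.419, -0.419, -0.569]
ft_force: [-4.5, -2.3, 2.0]
width: 0.0154
```

```bash
python3 st.py
```

```text
t 11.125 stand [-0.      0.1902  0.0866] f_y -3.55 f [-4.49 -2.34  1.98] tq [-0.49  0.78 -0.02] w 0.0154 q [ 0.36  0.6  -1.07  1.59  0.55  1.27  0.47]
```

{"name": "arm_command", "arguments": {"deltas": [0.0005,0,0,0,0,0,0.0005,0,0,0,0,0]}}

```text
time: 11.38
ee_pos: [0.5696, 0.2098, 0.0866]
eef_rot: [-0.569, -0.42, 0.419, 0.569]
ft_force: [-2.6, -0.8, 0.7]
width: 0.0156
```

```bash
python3 st.py
```

```text
t 11.375 stand [0.     0.1911 0.0866] f_y -1.51 f [-2.64 -0.77  0.71] tq [0.01 0.57 0.04] w 0.0156 q [ 0.36  0.6  -1.07  1.59  0.55  1.27  0.47]
```

{"name": "arm_command", "arguments": {"deltas": [0.0005,0,0,0,0,0,0.0005,0,0,0,0,0]}}

```text
time: 11.62
ee_pos: [0.5696, 0.2101, 0.0866]
eef_rot: [-0.569, -0.419, 0.419, 0.569]
ft_force: [-3.4, -0.6, 1.5]
width: 0.0155
```

```bash
python3 st.py
```

```text
t 11.625 stand [-0.      0.1914  0.0866] f_y -1.55 f [-3.42 -0.58  1.54] tq [-0.01  0.71  0.06] w 0.0155 q [ 0.36  0.6  -1.07  1.59  0.55  1.27  0.47]
```

{"name": "arm_command", "arguments": {"deltas": [0.0005,0,0,0,0,0,0.0005,0,0,0,0,0]}}

```text
time: 11.88
ee_pos: [0.5697, 0.2105, 0.0866]
eef_rot: [-0.569, -0.419, 0.419, 0.569]
ft_force: [-3.8, -0.0, 1.1]
width: 0.0157
```

```bash
python3 st.py
```

```text
t 11.875 stand [-0.      0.1919  0.0866] f_y -1.14 f [-3.8  -0.03  1.08] tq [-0.04  0.82  0.07] w 0.0157 q [ 0.36  0.6  -1.07  1.59  0.55  1.28  0.47]
```

{"name": "arm_command", "arguments": {"deltas": [0.0005,0,0,0,0,0,0.0005,0,0,0,0,0]}}

```text
time: 12.12
ee_pos: [0.5699, 0.211, 0.0866]
eef_rot: [-0.569, -0.419, 0.419, 0.569]
ft_force: [-4.0, -1.1, 0.6]
width: 0.0157
```

```bash
python3 st.py;python3 -c "
from h import *
p,W=shot('wrist','w5.png')
a=cv2.imread('pics/w5.png')[185:310,60:280];cv2.imwrite('pics/w5z.png',cv2.resize(a,None,fx=3.5,fy=3.5,interpolation=2))"
```

```text
t 12.125 stand [0.     0.1924 0.0866] f_y -2.27 f [-4.01 -1.14  0.63] tq [-0.04  0.81  0.04] w 0.0157 q [ 0.36  0.61 -1.07  1.59  0.55  1.28  0.47]
```

View pics/w5z.png

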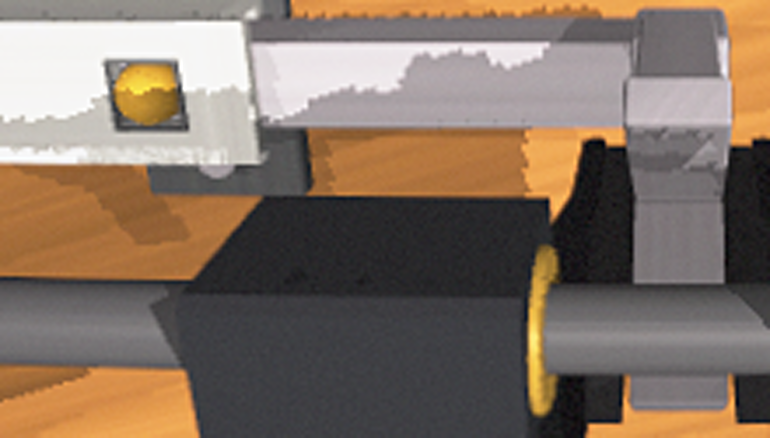

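The button is close to full size in the hole, about centred. I'll keep going in half-millimetre steps.

{"name": "arm_command", "arguments": {"deltas": [0.0005,0,0,0,0,0,0.0005,0,0,0,0,0]}}

```text
time: 12.42
ee_pos: [0.57, 0.2114, 0.0866]
eef_rot: [-0.569, -0.419, 0.419, 0.569]
ft_force: [-3.7, -1.0, 1.6]
width: 0.0156
```

```bash
python3 st.py
```

```text
t 12.425 stand [-0.      0.1929  0.0866] f_y -2.02 f [-3.65 -0.99  1.65] tq [-0.05  0.88  0.02] w 0.0156 q [ 0.35  0.61 -1.07  1.59  0.55  1.28  0.47]
```

{"name": "arm_command", "arguments": {"deltas": [0.0005,0,0,0,0,0,0.0005,0,0,0,0,0]}}

```text
time: 12.68
ee_pos: [0.5702, 0.2119, 0.0866]
eef_rot: [-0.569, -0.419, 0.419, 0.569]
ft_force: [-5.4, -0.2, 0.6]
width: 0.0155
```

```bash
python3 st.py
```

```text
t 12.675 stand [0.     0.1934 0.0866] f_y -1.79 f [-5.42 -0.21  0.61] tq [0.01 0.94 0.05] w 0.0155 q [ 0.35  0.61 -1.07  1.59  0.55  1.28  0.47]
```

{"name": "arm_command", "arguments": {"deltas": [0.0005,0,0,0,0,0,0.0005,0,0,0,0,0]}}

```text
time: 12.92
ee_pos: [0.5703, 0.2124, 0.0866]
eef_rot: [-0.569, -0.419, 0.419, 0.569]
ft_force: [-4.9, 0.0, 2.1]
width: 0.0154
```

```bash
python3 st.py
```

```text
t 12.925 stand [-0.      0.1939  0.0866] f_y -1.43 f [-4.93  0.02  2.06] tq [ 0.06  0.97 -0.01] w 0.0154 q [ 0.35  0.61 -1.07  1.59  0.55  1.28  0.47]
```

```bash
python3 -c "
from h import *
p,W=shot('wrist','w6.png')
a=[cv2.resize(cv2.imread('pics/w%d.png'%i)[190:240,50:140],None,fx=4,fy=4,interpolation=2) for i in (4,5,6)]
b=[cv2.resize(cv2.imread('pics/w%d.png'%i)[180:230,200:290],None,fx=4,fy=4,interpolation=2) for i in (4,5,6)]
cv2.imwrite('pics/w6z.png',np.hstack([np.vstack(a),np.vstack(b)]))
y=sinv(r.read_state()['ee_pos'])[1]
print(proj(p,W,[X((0,y-.12,z)) for z in (.071,.08)]),proj(p,W,[X((-.03,y-.008,.149)),X((-.03,y+.008,.149)),X((0,.0726,.075))]))"
```

```text
[[210.21517541 105.31466259]
 [214.3478336   99.74490389]] [[209.58693364 238.08359504]
 [209.45819264 269.89085216]
 [212.01349356 101.41602439]]
```

View pics/w6z.png

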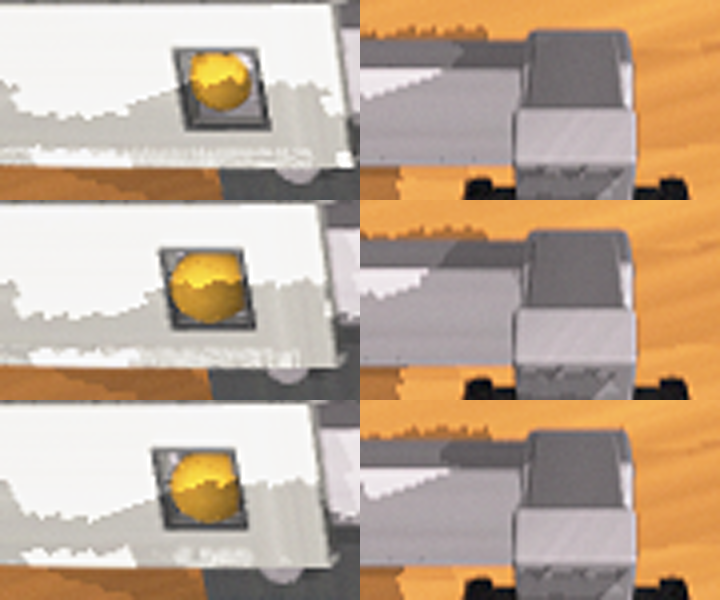

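The button sits in the hole (w6, about row 212, col 101) and touches the outer edge. I'll use finer steps.

{"name": "arm_command", "arguments": {"deltas": [0.0003,0,0,0,0,0,0.0004,0,0,0,0,0]}}

```text
time: 13.22
ee_pos: [0.5704, 0.2126, 0.0866]
eef_rot: [0.569, 0.419, -0.419, -0.569]
ft_force: [-6.5, -1.4, 2.5]
width: 0.015
```

```bash
python3 st.py
```

```text
t 13.225 stand [0.     0.1941 0.0866] f_y -3.22 f [-6.48 -1.39  2.53] tq [-0.21  1.15 -0.  ] w 0.015 q [ 0.35  0.61 -1.07  1.59  0.55  1.28  0.47]
```

{"name": "arm_command", "arguments": {"deltas": [0.0003,0,0,0,0,0,0.0004,0,0,0,0,0]}}

```text
time: 13.48
ee_pos: [0.5704, 0.2127, 0.0865]
eef_rot: [0.57, 0.419, -0.42, -0.569]
ft_force: [-6.3, -2.8, 3.5]
width: 0.0154
```

```bash
python3 st.py
```

```text
t 13.475 stand [0.     0.1941 0.0865] f_y -4.53 f [-6.33 -2.8   3.47] tq [-0.47  1.26  0.01] w 0.0154 q [ 0.35  0.61 -1.07  1.59  0.55  1.28  0.46]
```

{"name": "arm_command", "arguments": {"deltas": [0.0005,0,0,0,0,0,0.0006,0,0,0,0,0]}}

```text
time: 13.72
ee_pos: [0.5704, 0.2128, 0.0865]
eef_rot: [0.57, 0.419, -0.42, -0.569]
ft_force: [-8.9, -3.8, 5.6]
width: 0.0156
```

```bash
python3 st.py
```

```text
t 13.725 stand [-0.      0.1943  0.0865] f_y -6.18 f [-8.88 -3.75  5.57] tq [-0.81  1.61  0.04] w 0.0156 q [ 0.35  0.61 -1.07  1.59  0.55  1.28  0.46]
```

{"name": "arm_command", "arguments": {"deltas": [0.0005,0,0,0,0,0,0.0008,0,0,0,0,0]}}

```text
time: 13.98
ee_pos: [0.5705, 0.2129, 0.0865]
eef_rot: [0.57, 0.418, -0.42, -0.569]
ft_force: [-8.9, -7.4, 8.3]
width: 0.0156
```

```bash
python3 st.py
```

```text
t 13.975 stand [-0.      0.1944  0.0865] f_y -9.71 f [-8.91 -7.43  8.25] tq [-1.4   2.1   0.09] w 0.0156 q [ 0.35  0.61 -1.07  1.59  0.55  1.28  0.46]
```

{"name": "arm_command", "arguments": {"deltas": [0.0005,0,0,0,0,0,0.0008,0,0,0,0,0,0.0008,0,0,0,0,0]}}

```text
time: 14.35
ee_pos: [0.5705, 0.2129, 0.0865]
eef_rot: [0.57, 0.417, -0.42, -0.569]
ft_force: [-12.6, -8.5, 10.2]
width: 0.0158
```

```bash
python3 st.py; python3 -c "
from h import *
p,W=shot('wrist','w7.png')
cv2.imwrite('pics/w7z.png',cv2.resize(cv2.imread('pics/w7.png')[190:240,50:140],None,fx=7,fy=7,interpolation=2))"
```

```text
t 14.35 stand [0.     0.1944 0.0865] f_y -11.85 f [-12.59  -8.54  10.23] tq [-1.87  2.45  0.04] w 0.0158 q [ 0.35  0.61 -1.06  1.58  0.55  1.28  0.46]
```

View pics/w7z.png

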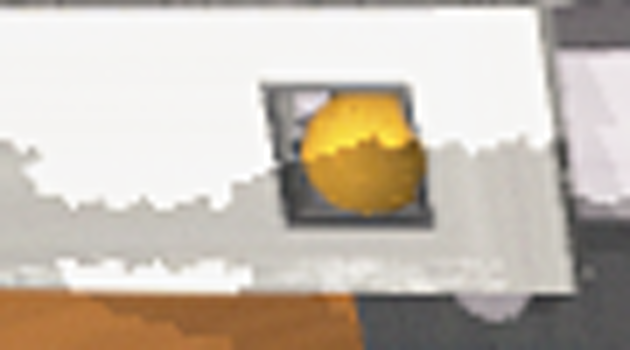

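At 12 N the position holds at y = 0.1944, with the button against the hole's outer edge: it is locked. I'll unload, release and rise.

{"name": "arm_command", "arguments": {"deltas": [-0.001,0,0,0,0,0,-0.002,0,0,0,0,0,-0.003,0,0,0,0,0,-0.003,0,0,0,0,0]}}

```text
time: 14.9
ee_pos: [0.5704, 0.2126, 0.0866]
eef_rot: [-0.569, -0.419, 0.419, 0.569]
ft_force: [-4.6, 1.7, 1.2]
width: 0.0156
```

```bash
python3 st.py
```

```text
t 14.9 stand [0.     0.194  0.0866] f_y 0.29 f [-4.64  1.72  1.21] tq [0.39 0.78 0.04] w 0.0156 q [ 0.35  0.61 -1.07  1.59  0.55  1.28  0.47]
```

{"name": "arm_command", "arguments": {"deltas": [0,0,0,0,0,0,0,0,0,0,0,0,0,0,0,0,0,0,0,0,0,0,0,0,0,-0.04,0,0,0,0,0,-0.1,0,0,0,0,0,-0.16,0,0,0,0,0,-0.17,0,0,0,0], "hand": 1}}

```text
time: 15.9
ee_pos: [0.5715, 0.2136, 0.2609]
eef_rot: [0.57, 0.421, -0.417, -0.569]
ft_force: [1.0, 0.4, -0.5]
width: 0.0843
```

```bash
python3 st.py; python3 -c "
from h import *
p,W=shot('wrist','w8.png')
im=p['image'][:,:,::-1].copy()
S=.194
P=[X((a,b,.149)) for a in(-.03,.03) for b in(S-.008,S+.008,-.108,-.092)]+[X((0,S-.12,.08))]+[X((a,b,.008)) for a in (-.06,.06) for b in (.03,.08,-.06,-.11)]
for q in proj(p,W,P): cv2.circle(im,(int(round(q[1])),int(round(q[0]))),1,(0,0,255),-1)
cv2.imwrite('pics/w8o.png',cv2.resize(im,(780,585)))
move([.439,-.3002,.15],75.95)"
```

```text
t 15.9 stand [0.0008 0.1954 0.2609] f_y 0.7 f [ 1.02  0.42 -0.49] tq [ 0.1  -0.14  0.  ] w 0.0843 q [ 0.37  0.49 -1.14  1.35  0.44  1.57  0.54]
d [-0.5297  0.1085 -0.0258] w [ 0.21 -3.23  0.14] rows 8.661477939739783
```

View pics/w8o.png

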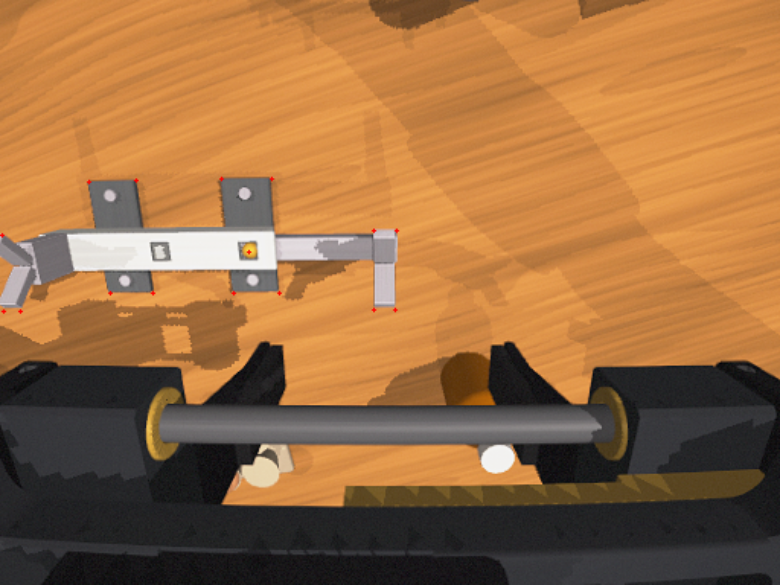

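The button, forks and feet line up with the model. On to the rod.

{"name": "arm_command", "arguments": {"deltas": [-0.53,0.05,-0.026,0,-3.2,0,-0.53,0.05,-0.026,0,-3.2,0,-0.53,0.05,-0.026,0,-3.2,0,-0.53,0.05,-0.026,0,-3.2,0,-0.53,0.05,-0.026,0,-3.2,0,-0.53,0.05,-0.026,0,-3.2,0,-0.53,0.05,-0.026,0,-3.2,0,-0.53,0.05,-0.026,0,-3.2,0]}}

```text
time: 16.95
ee_pos: [0.4443, -0.2719, 0.2083]
eef_rot: [-0.557, -0.434, 0.435, 0.558]
ft_force: [1.3, -0.3, 0.5]
width: 0.0872
```

```bash
python3 -c "
from h import *
s=r.read_state();print(s['time'],s['joint_positions'],s['ee_pos'],s['joint_vel'])
move([.439,-.3002,.2],75.95)"
```

```text
16.95 [ 1.48315609  0.26616062 -1.1745544   1.65807342  0.24992304  1.38578615
  1.59854497] [ 0.44431581 -0.27189209  0.2082569 ] [ 0.40827424  0.3637679   0.32904456 -0.20307631  0.31048862 -0.00407801
  0.7152095 ]
d [-0.0287  0.0083 -0.0018] w [-0.07 -0.08 -0.02] rows 0.479405455795905
```

{"name": "arm_command", "arguments": {"deltas": [-0.025,0.008,0,0,0,0,-0.025,0.008,0,0,0,0,-0.025,0.008,0,0,0,0]}}

```text
time: 17.32
ee_pos: [0.4406, -0.2921, 0.2014]
eef_rot: [-0.557, -0.436, 0.435, 0.557]
ft_force: [-0.0, 0.9, -0.4]
width: 0.0869
```

```bash
python3 -c "
from h import *
s=r.read_state();print(s['time'],s['joint_positions'],s['ee_pos'])
p,W=shot('wrist','w9.png'); im=p['image'][:,:,::-1].copy()
a=r.regions_of(p,'rod'); print([(x['conf'],x['centre']) for x in a])
m=a[0]['region']; c,th=np.array([.439,-.3002]),np.radians(-14.05); d=np.array([np.cos(th),np.sin(th)]); n=np.array([-d[1],d[0]])
ct=cv2.findContours(m.astype(np.uint8),0,1)[0]; cv2.drawContours(im,ct,-1,(0,255,0),1)
for t in (-.2,-.1,0,.1,.2):
    for k in (-.01,.01):
        q=proj(p,W,[[*(c+t*d+k*n),.038]])[0]; cv2.circle(im,(int(round(q[1])),int(round(q[0]))),2,(0,0,255),-1)
cv2.imwrite('pics/w9o.png',cv2.resize(im,(780,585)))
move([.439,-.3002,.2],75.95)"
```

```text
17.325 [ 1.49177811  0.292041   -1.15841214  1.65098723  0.27124375  1.37814795
  1.62386533] [ 0.44059641 -0.29205596  0.20137352]
[(0.75, [124.3, 247.3])]
d [-0.0082  0.0019 -0.0002] w [ 0.02  0.14 -0.01] rows 0.13411873432374083
```

View pics/w9o.png

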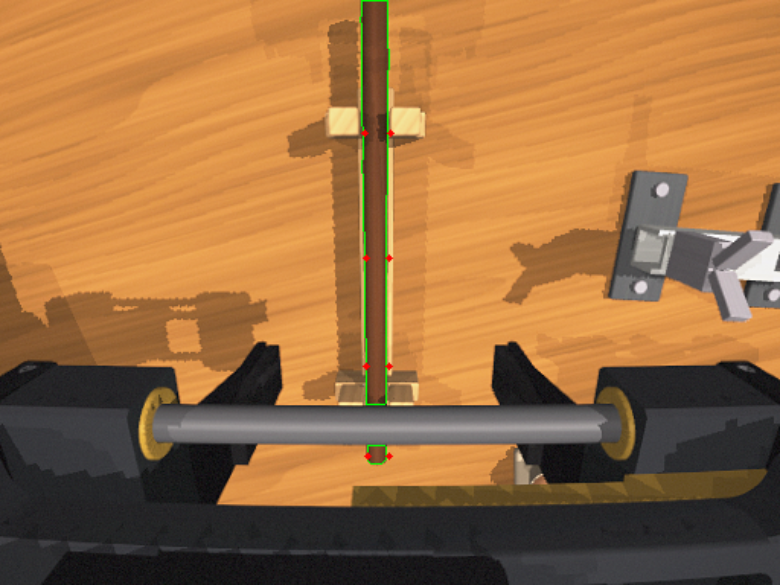

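The region contour sits about 1.5 mm to the -x side of the tool from my earlier estimate. The rod lies straight along the middle of the view, so I'll correct and descend.

{"name": "arm_command", "arguments": {"deltas": [-0.0095,0.05,0,0,0,0,-0.0095,0.1,0,0,0,0,-0.0095,0.1,0,0,0,0,-0.0095,0.1,0,0,0,0]}}

```text
time: 17.92
ee_pos: [0.4391, -0.3028, 0.1038]
eef_rot: [0.558, 0.436, -0.435, -0.556]
ft_force: [0.2, -0.9, 0.1]
width: 0.0869
```

```bash
python3 -c "
from h import *
s,T=pose();print(s['time'],s['joint_positions'],s['ee_pos'])
p,W=shot('wrist','w10.png'); im=p['image'][:,:,::-1].copy()
m=r.regions_of(p,'rod')[0]['region']
ms=[]
for row in (20,80,140,180,205):
    x=np.nonzero(m[row])[0]
    if len(x): 
        q=atz(p,W,(row,(x.min()+x.max())/2),.038); ms.append(q); print(row,x.min(),x.max(),q,np.linalg.inv(T)[:3]@np.r_[q,1])
ys=np.nonzero(m.any(1))[0]; print(ys.min(),ys.max())
cv2.imwrite('pics/w10o.png',im)
d=ms[0]-ms[-1]; print(np.degrees(np.arctan2(d[1],d[0])))
move([.439,-.3002,.02],75.95)"
```

```text
17.925 [ 1.43832025  0.39556205 -1.09627565  1.77000699  0.37608284  1.20560142
  1.56287609] [ 0.43909575 -0.30278236  0.1037757 ]
20 243 267 [ 0.29597477 -0.26652353  0.038     ] [0.00063944 0.06546818 0.14777777]
80 244 267 [ 0.34199288 -0.27746034  0.038     ] [0.00114684 0.06556622 0.10048069]
140 245 266 [ 0.39215283 -0.2898332   0.038     ] [0.00126161 0.06567358 0.04881752]
180 244 265 [ 0.42851796 -0.29977349  0.038     ] [0.0004034  0.06575247 0.01112814]
205 245 265 [ 0.45308985 -0.30535386  0.038     ] [ 0.00092611  0.06580453 -0.01406397]
0 319
166.11777323362955
d [0.0032 0.084  0.0012] w [ 0.17  0.01 -0.09] rows 1.3456010520382418
```

View pics/w10o.png

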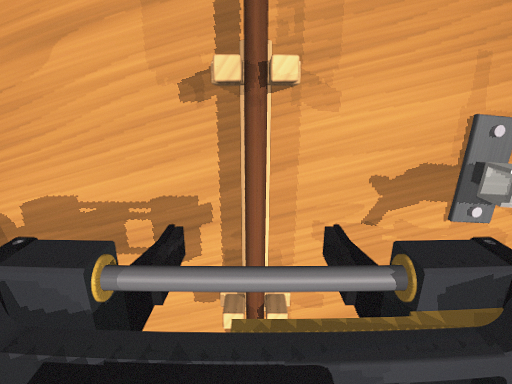

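The rod runs straight between the fingers at column 255, within 1 mm. I'll go down and grip.

{"name": "arm_command", "arguments": {"deltas": [0.001,0.04,0.001,0,0,0,0.001,0.07,0.001,0,0,0,0.001,0.083,0.001,0,0,0,0.001,0.083,0.001,0,0,0,0.001,0.083,0.001,0,0,0]}}

```text
time: 18.65
ee_pos: [0.4379, -0.3025, 0.0202]
eef_rot: [0.558, 0.435, -0.435, -0.557]
ft_force: [0.7, -0.3, 0.1]
width: 0.087
```

{"name": "arm_command", "arguments": {"deltas": [0,0,0,0,0,0,0,0,0,0,0,0,0,0,0,0,0,0,0,0,0,0,0,0,0,0,0,0,0,0,0,0,0,0,0,0,0,0,0,0,0,0], "hand": 0, "grip_force": 20}}

```text
time: 19.52
ee_pos: [0.437, -0.302, 0.0187]
eef_rot: [0.557, 0.435, -0.435, -0.557]
ft_force: [-0.0, -0.3, 0.1]
width: 0.0247
```

```bash
python3 st.py
```

```text
t 19.525 stand [ 0.0227 -0.337   0.0187] f_y -0.33 f [-0.03 -0.34  0.06] tq [ 0.09 -0.12  0.06] w 0.0247 q [ 1.37  0.5  -1.02  1.85  0.48  1.06  1.48]
```

Still closing at 25 mm, so I'll wait before lifting.

{"name": "arm_command", "arguments": {"deltas": [0,0,0,0,0,0,0,0,0,0,0,0,0,0,0,0,0,0]}}

```text
time: 19.9
ee_pos: [0.437, -0.302, 0.0187]
eef_rot: [0.558, 0.435, -0.435, -0.557]
ft_force: [0.7, 0.2, 0.6]
width: 0.0015
```

{"name": "arm_command", "arguments": {"deltas": [0,-0.02,0,0,0,0,0,-0.05,0,0,0,0,0,-0.09,0,0,0,0,0,-0.14,0,0,0,0,0,-0.19,0,0,0,0,0,-0.24,0,0,0,0,0,-0.26,0,0,0,0,0,-0.26,0,0,0,0]}}

```text
time: 20.9
ee_pos: [0.4378, -0.3018, 0.281]
eef_rot: [0.559, 0.435, -0.435, -0.556]
ft_force: [-1.0, 0.3, 0.6]
width: 0.0003
```

```bash
python3 st.py; python3 -c "
from h import *
move(X((0,.047,.27)),-17)
p,W=shot('wrist','w11.png');shot('top','t11.png'); shot('scene','s11.png')
cv2.imwrite('pics/c11.png',np.hstack([cv2.resize(cv2.imread('pics/'+f),(400,300)) for f in ('t11.png','s11.png')]))"
```

```text
t 20.9 stand [ 0.0235 -0.3366  0.281 ] f_y 0.03 f [-0.97  0.33  0.63] tq [ 0.11 -0.16 -0.  ] w 0.0003 q [ 1.52  0.25 -1.18  1.51  0.24  1.53  1.67]
d [0.3843 0.0103 0.0038] w [2.100e-01 9.296e+01 7.000e-02] rows 8.688171958607867
```

View pics/c11.png

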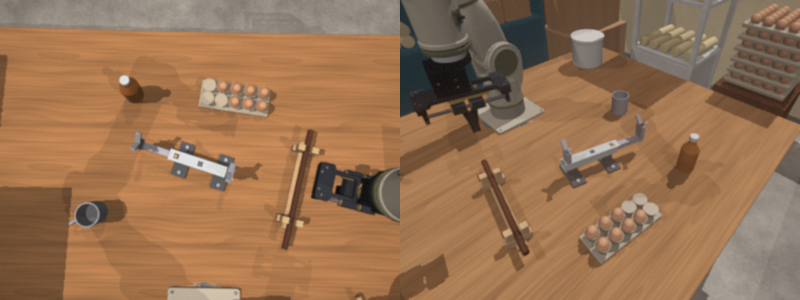

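The fingers shut fully (0.3 mm) and the rod still lies in its rest, so the grasp missed. I need to see why.

```bash
python3 -c "
from h import *
for n in ('top','scene'):
    p,W=shot(n); m=r.regions_of(p,'rod')[0]; ys,xs=np.nonzero(m['region']); 
    c=np.c_[ys,xs].mean(0); u=np.linalg.svd(np.c_[ys,xs]-c,full_matrices=False)[2][0]; t=(np.c_[ys,xs]-c)@u
    for z in (.038,.05): print(n,z,m['conf'],[atz(p,W,q,z) for q in (c+u*t.min(),c+u*t.max())])
a=cv2.imread('pics/s11.png')[190:340,90:190];cv2.imwrite('pics/s11z.png',cv2.resize(a,None,fx=4,fy=4,interpolation=2))"
```

```text
top 0.038 0.96 [array([ 0.63284356, -0.34999009,  0.038     ]), array([ 0.24784123, -0.2538099 ,  0.038     ])]
top 0.05 0.96 [array([ 0.63048498, -0.34525464,  0.05      ]), array([ 0.25037145, -0.25029575,  0.05      ])]
scene 0.038 0.93 [array([ 0.23951434, -0.24816789,  0.038     ]), array([ 0.63820799, -0.34901603,  0.038     ])]
scene 0.05 0.93 [array([ 0.2527978 , -0.25220815,  0.05      ]), array([ 0.64457319, -0.35130634,  0.05      ])]
```

View pics/s11z.png

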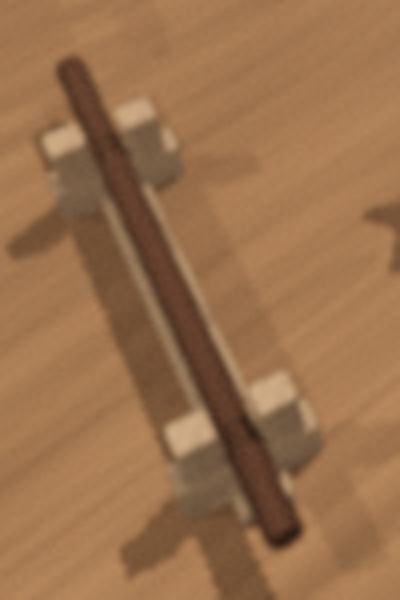

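View pics/w11.png

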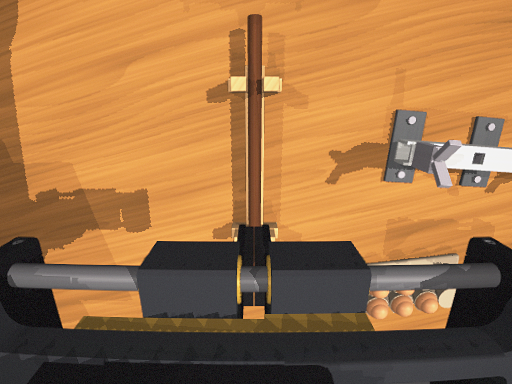

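```bash
python3 -c "
from h import *
p,W=shot('scene'); 
# s2 pose
c=np.array([.55797,.17048]); h=np.radians(73.2); u=np.array([np.cos(h),np.sin(h)])
for z in (.0877,.107,.12): print(z,proj(p,W,[[*(c+k*u),z] for k in (-.058,-.0435,.0435,.058)]))
print('now'); s,T=pose()
for z in (0,-.02,-.04): print(proj(p,W,[(T@[0,z,0,1])[:3]]))
a=cv2.imread('pics/s11.png')[20:170,0:160];cv2.imwrite('pics/s11y.png',cv2.resize(a,None,fx=4.5,fy=4,interpolation=2))
a=cv2.imread('pics/s2.png')[120:190,250:350];cv2.imwrite('pics/s2y.png',cv2.resize(a,None,fx=7,fy=7,interpolation=2))"
```

```text
0.0877 [[179.59946982 276.86535386]
 [177.99754923 281.21919967]
 [168.74631722 306.36298976]
 [167.26183268 310.3976407 ]]
0.107 [[174.28570934 277.28251903]
 [172.69260711 281.69121993]
 [163.49647907 307.1394582 ]
 [162.02149742 311.22100916]]
0.12 [[170.62665264 277.56982153]
 [169.04006333 282.01626484]
 [159.88438459 307.67379645]
 [158.41634183 311.78756076]]
now
[[179.72387994 101.09301383]]
[[171.71826164  98.21460056]]
[[163.38631863  95.21741933]]
```

View pics/s2y.png

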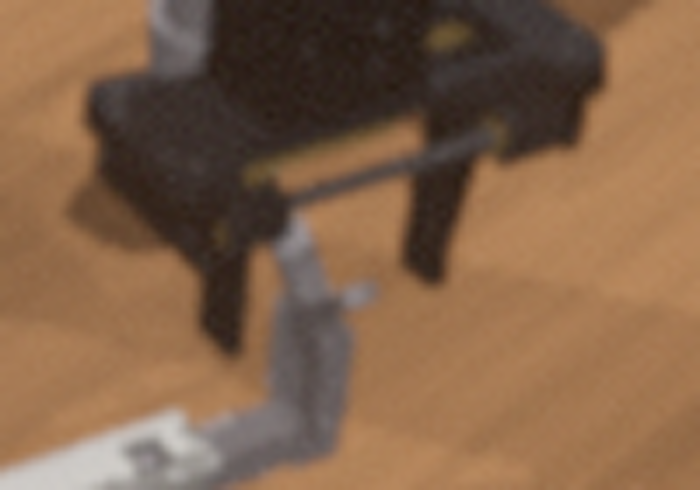

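View pics/s11y.png

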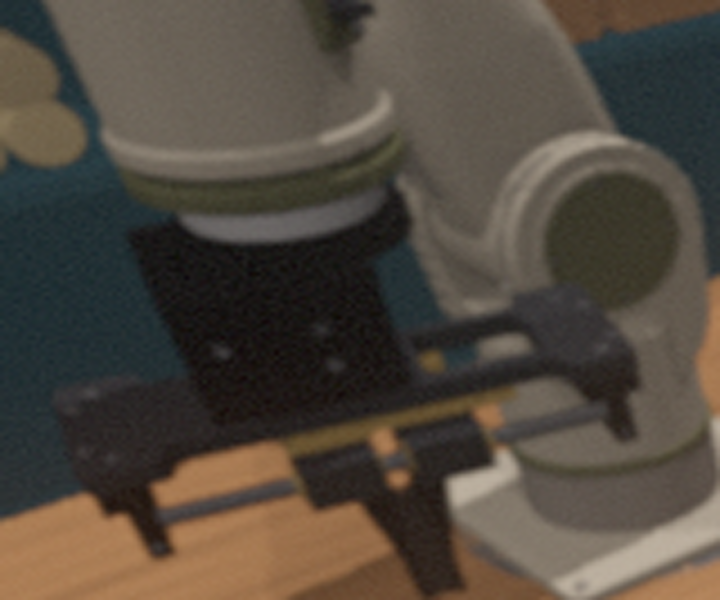

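Measured in the scene view, the real fingertips look about 30 mm short of the stated TCP: row 167.5 against a predicted 179.7 now, and 170 against 178 earlier. I'll quantify that with the wrist camera.

```bash
python3 -c "
from h import *
p,W=shot('wrist'); s,T=pose()
for k in (0,.02,.03,.04):
    print(k,proj(p,W,[(T@[a,-k,b,1])[:3] for a in(-.01,.01) for b in (-.0095,.0095)]).round(0).tolist())
    print('   open',proj(p,W,[(T@[a,-k,b,1])[:3] for a in(-.0435,.0435,-.0585,.0585) for b in (-.0095,.0095)]).round(0).tolist())
a=cv2.imread('pics/w11.png')[205:325,200:310];cv2.imwrite('pics/w11z.png',cv2.resize(a,None,fx=5,fy=5,interpolation=2))
a=cv2.imread('pics/w10.png')[205:325,130:380];cv2.imwrite('pics/w10z.png',cv2.resize(a,None,fx=3.1,fy=3.1,interpolation=2))
print(s['ee_pos'],r.camera('wrist')['hand_eye'])"
```

```text
0 [[229.0, 241.0], [206.0, 240.0], [229.0, 267.0], [206.0, 268.0]]
   open [[229.0, 196.0], [205.0, 195.0], [229.0, 312.0], [206.0, 314.0], [229.0, 177.0], [205.0, 174.0], [229.0, 332.0], [206.0, 334.0]]
0.02 [[242.0, 240.0], [216.0, 239.0], [242.0, 269.0], [216.0, 269.0]]
   open [[241.0, 191.0], [216.0, 189.0], [242.0, 317.0], [216.0, 319.0], [241.0, 169.0], [216.0, 167.0], [241.0, 339.0], [216.0, 342.0]]
0.03 [[249.0, 239.0], [222.0, 238.0], [249.0, 270.0], [222.0, 270.0]]
   open [[248.0, 188.0], [222.0, 186.0], [249.0, 321.0], [222.0, 323.0], [248.0, 165.0], [222.0, 162.0], [248.0, 343.0], [222.0, 346.0]]
0.04 [[256.0, 238.0], [228.0, 238.0], [256.0, 270.0], [228.0, 271.0]]
   open [[256.0, 184.0], [228.0, 182.0], [256.0, 324.0], [228.0, 327.0], [256.0, 160.0], [228.0, 157.0], [256.0, 348.0], [228.0, 351.0]]
[ 0.43679457 -0.30184266  0.27829996] [[ 9.99999817e-01  5.28572959e-04 -2.95784157e-04 -4.20103729e-04]
 [ 4.39786106e-04 -2.97830040e-01  9.54618811e-01 -1.97966653e-01]
 [ 4.16492282e-04 -9.54618766e-01 -2.97830218e-01  8.15828102e-02]
 [ 0.00000000e+00  0.00000000e+00  0.00000000e+00  1.00000000e+00]]
```

View pics/w11z.png

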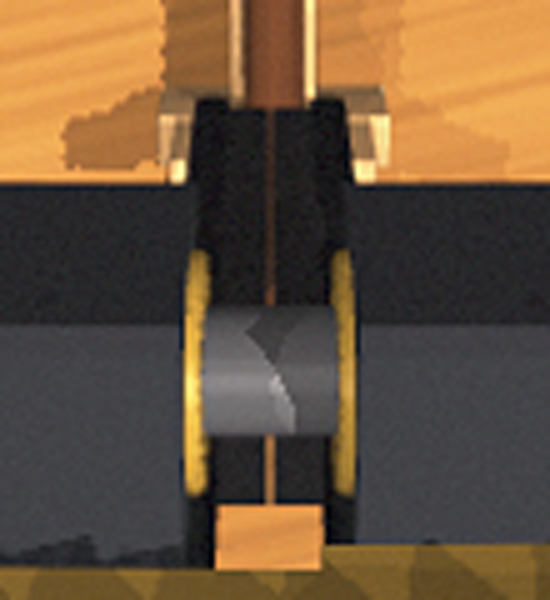

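View pics/w10z.png

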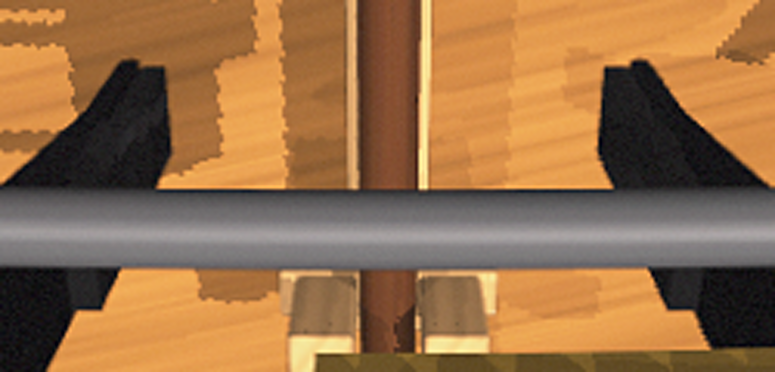

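Both cameras agree that the real fingertips end about 35 mm behind the reported TCP: open tips at (226–255, 184) match k ≈ 38 mm, shut tips at row 224 match k ≈ 33 mm. The fingers therefore closed above the rod. I'll repeat the grasp with the TCP commanded near z = -0.013, which puts the tips at about 0.022.

{"name": "arm_command", "arguments": {"deltas": [0,0.05,0,0,0,0,0,0.1,0,0,0,0,0,0.15,0,0,0,0,0,0.19,0,0,0,0,0,0.2,0,0,0,0,0,0.2,0,0,0,0,0,0.2,0,0,0,0,0,0.2,0,0,0,0], "hand": 1}}

```text
time: 22.4
ee_pos: [0.4376, -0.3025, 0.0799]
eef_rot: [0.558, 0.435, -0.435, -0.557]
ft_force: [-1.3, 1.0, 0.6]
width: 0.0723
```

```bash
python3 -c "
from h import *
s,T=pose();print(s['time'],s['ee_pos'],s['width'])
p,W=shot('wrist','w12.png')
m=r.regions_of(p,'rod')[0]['region']
for row in (20,80,140,180,205):
    x=np.nonzero(m[row])[0]; q=atz(p,W,(row,(x.min()+x.max())/2),.038); print(q,(np.linalg.inv(T)[:3]@np.r_[q,1]).round(4))
move([.438,-.3020,-.013],75.95)"
```

```text
22.4 [ 0.43761146 -0.30249393  0.07994336] 0.07226198640799393
[ 0.30035105 -0.2671517   0.038     ] [0.0009 0.0417 0.1418]
[ 0.34210984 -0.2775409   0.038     ] [0.001  0.0418 0.0988]
[ 0.38771892 -0.28887813  0.038     ] [0.0011 0.0419 0.0518]
[ 0.42088346 -0.29756075  0.038     ] [0.0008 0.0419 0.0175]
[ 0.44322463 -0.3026644   0.038     ] [ 0.0012  0.042  -0.0054]
d [ 0.0006  0.0925 -0.0005] w [ 0.06 -0.03 -0.05] rows 1.4795519341286454
```

{"name": "arm_command", "arguments": {"deltas": [0.001,0.03,0,0,0,0,0.001,0.055,0,0,0,0,0.001,0.07,0,0,0,0,0.001,0.078,0,0,0,0,0.001,0.086,0,0,0,0,0.001,0.091,0,0,0,0,0.001,0.091,0,0,0,0]}}

```text
time: 23.38
ee_pos: [0.4372, -0.301, -0.0123]
eef_rot: [-0.557, -0.435, 0.435, 0.557]
ft_force: [0.1, -0.2, 0.4]
width: 0.0872
```

```bash
python3 st.py; python3 -c "
from h import *
shot('scene','s13.png')
a=cv2.imread('pics/s13.png')[190:340,80:220];cv2.imwrite('pics/s13z.png',cv2.resize(a,None,fx=4,fy=4,interpolation=2))"
```

```text
t 23.375 stand [ 0.0227 -0.3361 -0.0123] f_y -0.2 f [ 0.1  -0.24  0.41] tq [ 0.11 -0.13 -0.01] w 0.0872 q [ 1.34  0.54 -0.99  1.87  0.53  1.02  1.45]
```

View pics/s13z.png

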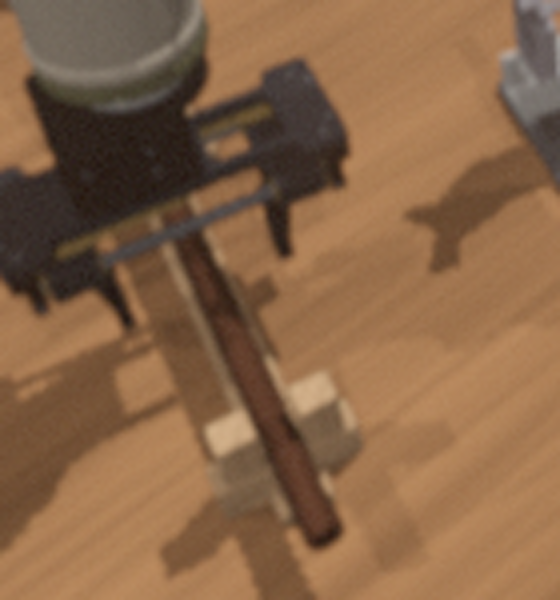

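The fingers straddle the rod, and the TCP at -0.012 meets no contact, which confirms the offset. Closing.

{"name": "arm_command", "arguments": {"deltas": [0,0,0,0,0,0,0,0,0,0,0,0,0,0,0,0,0,0,0,0,0,0,0,0,0,0,0,0,0,0,0,0,0,0,0,0,0,0,0,0,0,0,0,0,0,0,0,0], "hand": 0, "grip_force": 20}}

```text
time: 24.42
ee_pos: [0.4372, -0.3011, -0.0123]
eef_rot: [0.558, 0.435, -0.435, -0.557]
ft_force: [-0.7, -0.5, 0.5]
width: 0.0193
```

{"name": "arm_command", "arguments": {"deltas": [0,0,0,0,0,0,0,0,0,0,0,0]}}

```text
time: 24.68
ee_pos: [0.4372, -0.301, -0.0123]
eef_rot: [0.558, 0.435, -0.435, -0.557]
ft_force: [0.7, 0.9, 0.1]
width: 0.0194
```

```bash
python3 st.py
```

```text
t 24.675 stand [ 0.0227 -0.3361 -0.0123] f_y 1.1 f [0.69 0.94 0.07] tq [ 0.08 -0.14 -0.01] w 0.0194 q [ 1.34  0.54 -0.99  1.87  0.53  1.02  1.45]
```

Gripped at 19.4 mm. Lifting.

{"name": "arm_command", "arguments": {"deltas": [0,-0.01,0,0,0,0,0,-0.03,0,0,0,0,0,-0.06,0,0,0,0,0,-0.1,0,0,0,0,0,-0.15,0,0,0,0,0,-0.19,0,0,0,0,0,-0.22,0,0,0,0,0,-0.22,0,0,0,0]}}

```text
time: 25.68
ee_pos: [0.4385, -0.3012, 0.2109]
eef_rot: [0.559, 0.435, -0.435, -0.556]
ft_force: [-0.3, -0.4, -2.4]
width: 0.0196
```

```bash
python3 st.py; python3 -c "
from h import *
s,T=pose()
for n in ('top','scene'):
    p,W=shot(n,n+'14.png'); m=r.regions_of(p,'rod')[0]; ys,xs=np.nonzero(m['region']); 
    c=np.c_[ys,xs].mean(0); u=np.linalg.svd(np.c_[ys,xs]-c,full_matrices=False)[2][0]; t=(np.c_[ys,xs]-c)@u
    e=[atz(p,W,q,s['ee_pos'][2]+.05) for q in (c+u*t.min(),c+u*t.max())]
    print(n,e,np.linalg.norm(e[0]-e[1]))
cv2.imwrite('pics/c14.png',np.hstack([cv2.resize(cv2.imread('pics/'+f),(400,300)) for f in ('top14.png','scene14.png')]))
move(X((0,.047,.2)),-17)"
```

```text
t 25.675 stand [ 0.024  -0.3358  0.2109] f_y -0.43 f [-0.3  -0.35 -2.43] tq [ 0.09 -0.11  0.02] w 0.0196 q [ 1.51  0.29 -1.17  1.63  0.27  1.39  1.64]
top [array([ 0.6393292 , -0.35122031,  0.26086609]), array([ 0.24630711, -0.25290255,  0.26086609])] 0.4051330005610884
scene [array([ 0.352935  , -0.27746325,  0.26086609]), array([ 0.63911566, -0.34925077,  0.26086609])] 0.29504714365706397
d [0.3835 0.0071 0.0024] w [-7.000e-02  9.294e+01 -4.000e-02] rows 8.685852796052774
```

View pics/c14.png

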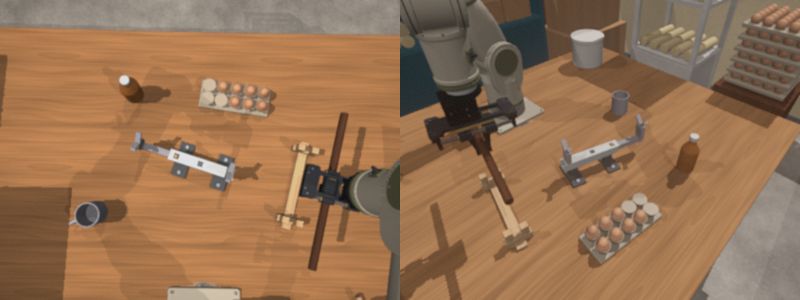

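The rod is held and level, with its centre about 4 mm off the TCP along the rod. I'll carry it over the stand while turning it.

{"name": "arm_command", "arguments": {"deltas": [0.012,0,0,0,3,0,0.036,0,0,0,9,0,0.064,0,0,0,16,0,0.094,0,0,0,23,0,0.124,0,0,0,30,0,0.154,0,0,0,37,0,0.184,0,0,0,44,0,0.21,0,0,0,50,0]}}

```text
time: 26.88
ee_pos: [0.4879, -0.096, 0.2069]
eef_rot: [-0.689, -0.157, 0.158, 0.69]
ft_force: [0.2, 0.1, -0.4]
width: 0.0196
```

```bash
python3 st.py; python3 -c "
from h import *
move(X((0,.051,.2)),-17)"
```

```text
t 26.875 stand [ 0.0112 -0.1251  0.2069] f_y 0.15 f [ 0.21  0.09 -0.42] tq [-0.01 -0.11 -0.01] w 0.0196 q [ 1.17  0.17 -1.15  1.72  0.16  1.36  0.44]
d [0.1113 0.0069 0.137 ] w [-4.000e-02  4.276e+01 -7.000e-02] rows 3.9960771271411963
```

{"name": "arm_command", "arguments": {"deltas": [0.016,0.001,0.02,0,6,0,0.036,0.003,0.045,0,13,0,0.058,0.005,0.072,0,21,0,0.08,0.007,0.099,0,29,0,0.098,0.007,0.121,0,36,0,0.108,0.007,0.133,0,41,0,0.111,0.007,0.137,0,42.7,0,0.111,0.007,0.137,0,42.7,0]}}

```text
time: 27.88
ee_pos: [0.5276, 0.075, 0.1999]
eef_rot: [-0.7, 0.103, -0.102, 0.7]
ft_force: [0.0, -0.6, -1.7]
width: 0.0191
```

```bash
python3 st.py; python3 -c "
from h import *
s,T=pose()
p,W=shot('wrist','w15.png')
for n in ('top',):
    p,W=shot(n,n+'15.png'); m=r.regions_of(p,'rod')[0]; ys,xs=np.nonzero(m['region']); 
    c=np.c_[ys,xs].mean(0); u=np.linalg.svd(np.c_[ys,xs]-c,full_matrices=False)[2][0]; t=(np.c_[ys,xs]-c)@u
    e=[sinv(atz(p,W,q,s['ee_pos'][2]+.05)) for q in (c+u*t.min(),c+u*t.max())]
    print(n,e,np.linalg.norm(e[0]-e[1]))
shot('scene','scene15.png')
cv2.imwrite('pics/c15.png',np.hstack([cv2.resize(cv2.imread('pics/'+f),(400,300)) for f in ('top15.png','scene15.png')]))
move(X((0,.051,.2)),-17)"
```

```text
t 27.875 stand [-0.0007  0.0499  0.1999] f_y -0.56 f [ 0.03 -0.59 -1.69] tq [-0.01 -0.06  0.04] w 0.0191 q [ 0.7   0.28 -1.08  1.64  0.25  1.37 -0.71]
top [array([-0.00221502,  0.24750894,  0.24987912]), array([ 2.42060060e-04, -1.54952132e-01,  2.49879120e-01])] 0.40246857105394906
d [0.     0.0004 0.002 ] w [ 0.02  0.22 -0.02] rows 0.03233205040300726
```

View pics/c15.png

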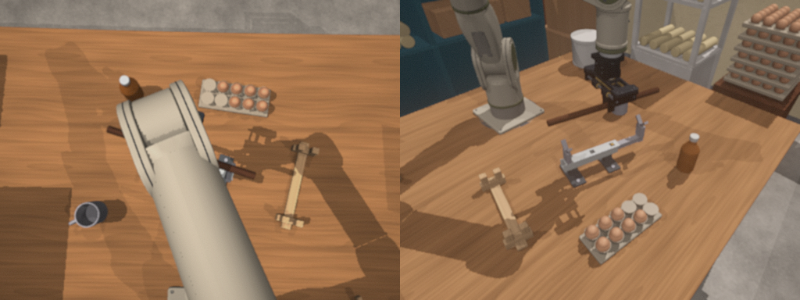

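View pics/w15.png

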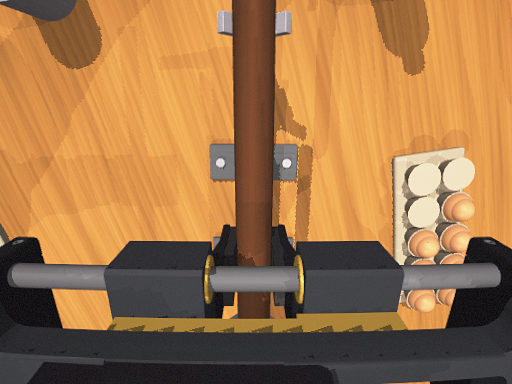

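The rod is centred over both forks (x within 2 mm, centre at y = 0.046), and the wrist view shows it between the sliding fork's prongs (columns 218–291). I'll lower it, slowly at the end.

{"name": "arm_command", "arguments": {"deltas": [0,0.02,0.001,0,0,0,0,0.05,0.001,0,0,0,0,0.075,0.001,0,0,0,0,0.09,0.001,0,0,0,0,0.1,0.001,0,0,0,0,0.104,0.001,0,0,0,0,0.104,0.001,0,0,0]}}

```text
time: 28.95
ee_pos: [0.5287, 0.0755, 0.0969]
eef_rot: [-0.7, 0.103, -0.103, 0.7]
ft_force: [-0.4, 0.1, -1.4]
width: 0.0191
```

```bash
python3 st.py
```

```text
t 28.95 stand [0.0002 0.0507 0.0969] f_y -0.03 f [-0.39  0.09 -1.35] tq [-0.01 -0.02 -0.02] w 0.0191 q [ 0.65  0.38 -1.03  1.78  0.35  1.19 -0.78]
```

{"name": "arm_command", "arguments": {"deltas": [0,0.0015,0,0,0,0,0,0.003,0,0,0,0,0,0.0045,0,0,0,0,0,0.005,0,0,0,0,0,0.005,0,0,0,0]}}

```text
time: 29.58
ee_pos: [0.5285, 0.0754, 0.0917]
eef_rot: [0.7, -0.103, 0.103, -0.7]
ft_force: [-0.4, 0.1, -0.5]
width: 0.0197
```

```bash
python3 st.py; python3 -c "
from h import *
shot('scene','s16.png')
a=cv2.imread('pics/s16.png')[110:250,190:330];cv2.imwrite('pics/s16z.png',cv2.resize(a,None,fx=4.2,fy=4.2,interpolation=2))"
```

```text
t 29.575 stand [-0.      0.0506  0.0917] f_y -0.05 f [-0.45  0.08 -0.49] tq [ 0.04 -0.07 -0.08] w 0.0197 q [ 0.64  0.39 -1.03  1.78  0.36  1.18 -0.79]
```

View pics/s16z.png

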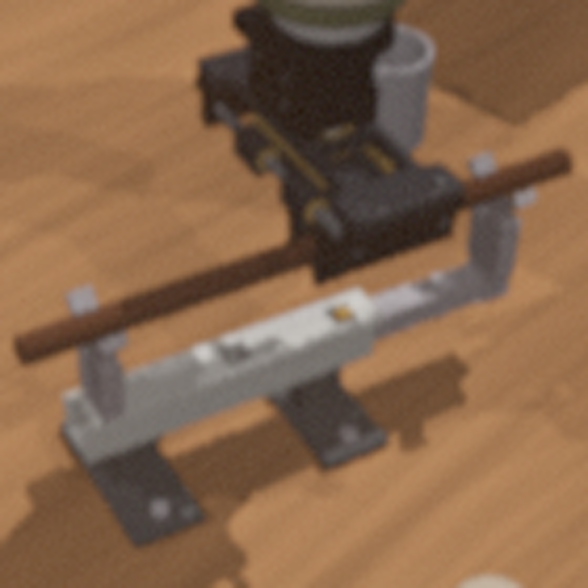

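The rod sits inside both Vs and is nearly down. I'll lower in 1 mm steps until there's contact.

{"name": "arm_command", "arguments": {"deltas": [0,0.0005,0,0,0,0,0,0.001,0,0,0,0,0,0.0015,0,0,0,0,0,0.0015,0,0,0,0]}}

```text
time: 30.12
ee_pos: [0.5285, 0.0754, 0.0903]
eef_rot: [0.7, -0.103, 0.103, -0.699]
ft_force: [-1.7, -0.4, 1.1]
width: 0.0193
```

```bash
python3 st.py
```

```text
t 30.125 stand [-0.      0.0506  0.0903] f_y -0.9 f [-1.65 -0.43  1.06] tq [-0.07  0.18 -0.03] w 0.0193 q [ 0.64  0.39 -1.03  1.78  0.36  1.17 -0.79]
```

{"name": "arm_command", "arguments": {"deltas": [0,0.0004,0,0,0,0,0,0.0008,0,0,0,0,0,0.0008,0,0,0,0]}}

```text
time: 30.5
ee_pos: [0.5285, 0.0754, 0.0901]
eef_rot: [0.7, -0.103, 0.103, -0.699]
ft_force: [-3.8, -2.2, 8.8]
width: 0.0195
```

```bash
python3 st.py
```

```text
t 30.5 stand [-0.      0.0506  0.0901] f_y -3.26 f [-3.84 -2.23  8.83] tq [-0.33  0.94  0.  ] w 0.0195 q [ 0.64  0.39 -1.03  1.78  0.36  1.17 -0.79]
```

Seated. I'll ease off, then open and rise.

{"name": "arm_command", "arguments": {"deltas": [0,-0.0006,0,0,0,0,0,-0.0006,0,0,0,0]}}

```text
time: 30.75
ee_pos: [0.5285, 0.0754, 0.0902]
eef_rot: [0.7, -0.103, 0.103, -0.699]
ft_force: [-2.0, -1.3, 5.4]
width: 0.0195
```

{"name": "arm_command", "arguments": {"deltas": [0,0,0,0,0,0,0,0,0,0,0,0,0,0,0,0,0,0,0,0,0,0,0,0,0,0,0,0,0,0,0,0,0,0,0,0], "hand": 1, "grip_force": 5}}

```text
time: 31.5
ee_pos: [0.5285, 0.0754, 0.09]
eef_rot: [-0.7, 0.103, -0.103, 0.7]
ft_force: [0.8, 0.3, 0.0]
width: 0.0717
```

```bash
python3 st.py
```

```text
t 31.5 stand [0.     0.0506 0.09  ] f_y 0.55 f [0.78 0.34 0.01] tq [ 0.   -0.09  0.02] w 0.0717 q [ 0.64  0.39 -1.03  1.78  0.36  1.17 -0.79]
```

{"name": "arm_command", "arguments": {"deltas": [0,-0.02,0,0,0,0,0,-0.05,0,0,0,0,0,-0.09,0,0,0,0,0,-0.13,0,0,0,0,0,-0.17,0,0,0,0,0,-0.19,0,0,0,0,0,-0.19,0,0,0,0]}}

```text
time: 32.38
ee_pos: [0.5291, 0.0761, 0.2823]
eef_rot: [-0.699, 0.102, -0.104, 0.7]
ft_force: [0.5, -0.2, -0.1]
width: 0.087
```

{"name": "arm_command", "arguments": {"deltas": [-0.04,0,-0.06,0,0,0,-0.06,0,-0.12,0,0,0,-0.06,0,-0.18,0,0,0,-0.06,0,-0.24,0,0,0,-0.06,0,-0.3,0,0,0,-0.06,0,-0.32,0,0,0,-0.06,0,-0.32,0,0,0]}}

```text
time: 33.25
ee_pos: [0.3774, -0.2153, 0.2792]
eef_rot: [-0.699, 0.105, -0.104, 0.7]
ft_force: [-0.5, 0.4, 0.3]
width: 0.0871
```

```bash
python3 st.py; python3 -c "
from h import *
for n in ('top','scene'):
    p,W=shot(n,n+'17.png'); m=r.regions_of(p,'rod')[0]; ys,xs=np.nonzero(m['region']); 
    c=np.c_[ys,xs].mean(0); u=np.linalg.svd(np.c_[ys,xs]-c,full_matrices=False)[2][0]; t=(np.c_[ys,xs]-c)@u
    e=[sinv(atz(p,W,q,.139)) for q in (c+u*t.min(),c+u*t.max())]
    print(n,m['conf'],e)
    print([(q,np.round(r.boxes_of(p,q)[0]['centre'],0)) for q in ('mug','egg_tray','oil_bottle') if r.boxes_of(p,q)])
a=cv2.resize(cv2.imread('pics/top17.png')[150:260,150:320],None,fx=2.35,fy=2.35,interpolation=2); b=cv2.resize(cv2.imread('pics/scene17.png')[130:250,190:330],(400,343),interpolation=2)
h=min(len(a),len(b)); cv2.imwrite('pics/c17.png',np.hstack([a[:h],b[:h]]))
cv2.imwrite('pics/d17.png',np.hstack([cv2.resize(cv2.imread('pics/'+f),(400,300)) for f in ('top17.png','scene17.png')]))"
```

```text
t 33.25 stand [-0.0596 -0.2715  0.2792] f_y 0.22 f [-0.49  0.38  0.26] tq [ 0.02 -0.13 -0.03] w 0.0871 q [ 1.24 -0.12 -0.75  1.74 -0.08  1.49  0.21]
top 0.65 [array([-0.00605896,  0.20224558,  0.139     ]), array([-0.0127597 , -0.11217507,  0.139     ])]
[('mug', array([274., 115.])), ('egg_tray', array([129., 300.])), ('oil_bottle', array([114., 165.]))]
scene 0.64 [array([-0.00367488,  0.25273616,  0.139     ]), array([-0.00350344, -0.149407  ,  0.139     ])]
[('mug', array([131., 282.])), ('egg_tray', array([291., 282.])), ('oil_bottle', array([197., 369.]))]
```

View pics/c17.png

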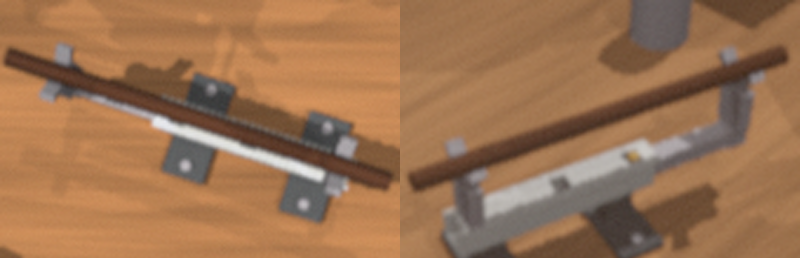

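View pics/d17.png

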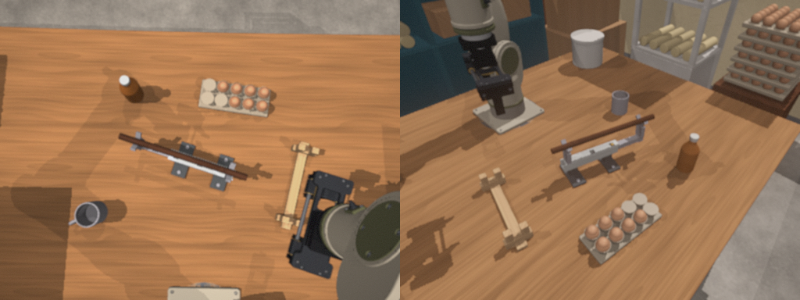

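The rod lies in both Vs and sticks out at each end, the gold button still shows in its hole, and the bystanders are in place. Handing in.

```bash
python3 -c "
from bench import r
print(r.close_job(), r.read_state()['time'])"
```

```text
the job is handed in; nothing more can be done
the job is handed in; nothing more can be done
```

The sliding fork is locked at the next hole outward, the rod lies in the notches of both forks, and I handed the job in at about 33 s of the 69 s.

- **Fork:** I pulled it about 46 mm outward. The button showed popped up in the outer hole. A tug of about 12 N in the pull direction (about 18 N in all at the wrist, with sideways and upward parts) moved the fork no further than y = 0.1944. No reading came near 25 N.
- **Rod:** I lowered it until it pressed down with about 9 N, eased off, then let go. The last scene picture puts its ends at y = 0.253 and -0.149 in the stand's frame. That is centred within 5 mm and sticks out about 50 to 59 mm past the forks. The button was still visible in its hole.
- **Bystanders:** The bottle, mug and egg tray are within 4 pixels of where they started, which is about the spread of the detections.

**What failed or disagreed:**
- **First rod grasp:** It missed and the fingers closed on air above the rod, which stayed where it was. Both cameras showed the real fingertips about 35 mm short of the reported TCP. I corrected for that and the second grasp held. The fork was gripped before I knew this, so I held it about 35 mm higher than planned, near its V.
- **Tube end:** It looked about 5 mm further out in the pictures than stated. The forks, feet and holes fitted well, so I did not act on it.
- **Last top-view check:** The network's outline of the rod was incomplete in that view (ends at y = 0.20 and -0.11). I relied on the scene view and on the pictures themselves.

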